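# Fit the keyed polishing wheels and set the selector

## Task

Change the wheels of the three-spindle polishing machine: first push the selector knob in and turn it clockwise one position from off, to spindle lock. Then lift the small worn wheels off the spindles and lay them flat, hub up, in the used-wheel tray, and fit every large new wheel from the table onto a spindle of its own, hub up, turning it until its tab drops into the keyway and it sits fully home; only when all this is done push the selector in and turn it clockwise one more position, to slow run, leaving it sprung out both times. Leave the jars, coasters and other things where they are.

Things in the scene. Friction and masses are not known exactly. Their poses are not given: they have to be found in the camera images.
- wheel1: New keyed polishing wheel (None if absent), hub up: grey felt disc 90 mm across, 14 mm thick; aluminium hub 50 mm across, 46 mm high (grip it above the felt); through bore 34 mm across. One tab 8 mm wide, full height of the bore, on its +x side, reaches in to 10 mm from the axis; black line on the felt on that side. 0.15 to 0.3 kg. Origin: axis, underside; z up.
- wheel2: New keyed polishing wheel (None if absent), hub up: grey felt disc 90 mm across, 14 mm thick; aluminium hub 50 mm across, 46 mm high (grip it above the felt); through bore 34 mm across. One tab 8 mm wide, full height of the bore, on its +x side, reaches in to 10 mm from the axis; black line on the felt on that side. 0.15 to 0.3 kg. Origin: axis, underside; z up.
- wheel3: New keyed polishing wheel (None if absent), hub up: grey felt disc 90 mm across, 14 mm thick; aluminium hub 50 mm across, 46 mm high (grip it above the felt); through bore 34 mm across. One tab 8 mm wide, full height of the bore, on its +x side, reaches in to 10 mm from the axis; black line on the felt on that side. 0.15 to 0.3 kg. Origin: axis, underside; z up.
- spindle1: Fixed upright keyed shaft on the machine. Flange 60 mm across, top 10 mm above the origin; on it a shaft 30 mm across, up to 40 mm, with one keyway 12 mm wide cut to 7 mm from the axis on its +x side, open at the top (white line on the flange, same side); then a plain nose 15 mm across up to 53 mm. Origin: axis, underside of the flange; z up. A wheel fully home has its underside at 10 mm.
- spindle2: Fixed upright keyed shaft on the machine. Flange 60 mm across, top 10 mm above the origin; on it a shaft 30 mm across, up to 40 mm, with one keyway 12 mm wide cut to 7 mm from the axis on its +x side, open at the top (white line on the flange, same side); then a plain nose 15 mm across up to 53 mm. Origin: axis, underside of the flange; z up. A wheel fully home has its underside at 10 mm.
- spindle3: Fixed upright keyed shaft on the machine. Flange 60 mm across, top 10 mm above the origin; on it a shaft 30 mm across, up to 40 mm, with one keyway 12 mm wide cut to 7 mm from the axis on its +x side, open at the top (white line on the flange, same side); then a plain nose 15 mm across up to 53 mm. Origin: axis, underside of the flange; z up. A wheel fully home has its underside at 10 mm.
- worn1: Worn wheel (None if absent), made like the new ones with the same hub, bore and tab, but its felt is worn down to 70 mm across (14 mm thick). Starts fully home on one of the spindles. Origin: axis, underside; z up.
- worn2: Worn wheel (None if absent), made like the new ones with the same hub, bore and tab, but its felt is worn down to 70 mm across (14 mm thick). Starts fully home on one of the spindles. Origin: axis, underside; z up.
- worn3: Worn wheel (None if absent), made like the new ones with the same hub, bore and tab, but its felt is worn down to 70 mm across (14 mm thick). Starts fully home on one of the spindles. Origin: axis, underside; z up.
- used_tray: Fixed flat grey tray for the used wheels, 290 mm long (its x) by 110 mm (its y), walls 5 mm thick and 20 mm high above the table, floor 5 mm thick; takes three worn wheels in a row 90 mm apart. Origin: underside, centre.
- selector (a joint): Angle of the selector knob (rad), growing clockwise seen from above: 0 off, 0.8 spindle lock, 1.6 slow run, 2.4 fast run (end stops just beyond 0 and 2.4). Out, it is locked within about 0.1 rad of one of these; it turns, with very little friction, only while pushed in 9 mm or more, and springs out only at a position. Starts near 0.
- selector_push (a joint): How far the selector knob is pushed in (m, downward): 0 out, 0.012 fully in. Spring: 2.7 N to start, 8.1 N fully in.
- selector_grip (a point): On the knob's upright axis, moves with it; x along the grip bar: black, 50 mm long, 14 mm wide, from 22 mm below this point to 8 mm above; under it a skirt 52 mm across that sinks with it. White line on top at the pointing end (-x; towards the robot at off). Fixed grey box below, 120 by 130 by 60 mm high, four white ticks. This point is 104 mm above the table, knob out.
- machine: Fixed grey bed 375 mm long in y, 30 mm high, carrying the three spindles in a row 125 mm apart; white housing 55 mm high along its far side, from 62 mm behind the row. A wheel whose tab is out of line stops on a shaft's end, 30 mm above home. Origin: on the table under the middle spindle.
- paint_jar: Bystander: gold paint jar 54 mm across, 66 mm high; origin under its middle.
- jar_lid: Bystander: black jar lid 52 mm across, 14 mm high; origin under its middle.
- coaster1: Bystander: finished dark resin coaster 104 mm across, 9 mm thick; origin under its middle.
- coaster2: Bystander: finished pale resin coaster 104 mm across, 9 mm thick; origin under its middle.
- mixing_cup: Bystander: white cup 68 mm across, 65 mm high; origin under its middle.
- brush: Bystander: paint brush lying on the table; origin under its middle.
- resin_bottle: Bystander: white bottle 64 mm across, 160 mm high; origin under its middle.
There are look-alikes about, which are no part of the job. What is shaped like the worn2 but blue or purple is not meant.

How it is judged:
On the way, in this order (a step that is already met when the one before it is completed fails the run):
1. selector pushed in, turned to spindle lock and sprung out (value of joint selector between 0.6 and 1 rad and value of joint selector_push below 0.003 m), for 0.2 s.
2. worn wheels in the used tray, every new wheel fully home on a spindle, selector still at spindle lock (all of step 1 and ((horizontal distance between wheel1 and spindle1 below 0.005 m and z of wheel1 in the frame of spindle1 between 0.006 and 0.014 m) or (horizontal distance between wheel1 and spindle2 below 0.005 m and z of wheel1 in the frame of spindle2 between 0.006 and 0.014 m) or (horizontal distance between wheel1 and spindle3 below 0.005 m and z of wheel1 in the frame of spindle3 between 0.006 and 0.014 m)) and angle between each of wheel1, wheel2, wheel3's own z axis and vertical below 0.06 rad and linear speed of each of wheel1, wheel2, wheel3, worn1, worn2, worn3 below 0.03 m/s and ((horizontal distance between wheel2 and spindle1 below 0.005 m and z of wheel2 in the frame of spindle1 between 0.006 and 0.014 m) or (horizontal distance between wheel2 and spindle2 below 0.005 m and z of wheel2 in the frame of spindle2 between 0.006 and 0.014 m) or (horizontal distance between wheel2 and spindle3 below 0.005 m and z of wheel2 in the frame of spindle3 between 0.006 and 0.014 m)) and ((horizontal distance between wheel3 and spindle1 below 0.005 m and z of wheel3 in the frame of spindle1 between 0.006 and 0.014 m) or (horizontal distance between wheel3 and spindle2 below 0.005 m and z of wheel3 in the frame of spindle2 between 0.006 and 0.014 m) or (horizontal distance between wheel3 and spindle3 below 0.005 m and z of wheel3 in the frame of spindle3 between 0.006 and 0.014 m)) and x of worn1 in the frame of used_tray between -0.14 and 0.14 m and y of worn1 in the frame of used_tray between -0.05 and 0.05 m and z of each of worn1, worn2, worn3 in the frame of used_tray below 0.012 m and angle between each of worn1, worn2, worn3's own z axis and vertical below 0.15 rad and x of worn2 in the frame of used_tray between -0.14 and 0.14 m and y of worn2 in the frame of used_tray between -0.05 and 0.05 m and x of worn3 in the frame of used_tray between -0.14 and 0.14 m and y of worn3 in the frame of used_tray between -0.05 and 0.05 m), for 0.2 s.
3. selector pushed in, turned to slow run and sprung out (value of joint selector between 1.4 and 1.8 rad and value of joint selector_push below 0.003 m), for 0.2 s.
At the end, for the whole second after the job is handed in: Every worn wheel lies in the used tray (axis inside, underside within 7 mm of the floor, tilt under 0.15 rad), every new wheel is fully home on a spindle (axis within 5 mm, underside within 4 mm of the flange, tilt under 0.06 rad), all at rest; selector out (under 3 mm) at slow run (1.6 +- 0.2 rad) (all of step 3 and ((horizontal distance between wheel1 and spindle1 below 0.005 m and z of wheel1 in the frame of spindle1 between 0.006 and 0.014 m) or (horizontal distance between wheel1 and spindle2 below 0.005 m and z of wheel1 in the frame of spindle2 between 0.006 and 0.014 m) or (horizontal distance between wheel1 and spindle3 below 0.005 m and z of wheel1 in the frame of spindle3 between 0.006 and 0.014 m)) and angle between each of wheel1, wheel2, wheel3's own z axis and vertical below 0.06 rad and linear speed of each of wheel1, wheel2, wheel3, worn1, worn2, worn3 below 0.03 m/s and ((horizontal distance between wheel2 and spindle1 below 0.005 m and z of wheel2 in the frame of spindle1 between 0.006 and 0.014 m) or (horizontal distance between wheel2 and spindle2 below 0.005 m and z of wheel2 in the frame of spindle2 between 0.006 and 0.014 m) or (horizontal distance between wheel2 and spindle3 below 0.005 m and z of wheel2 in the frame of spindle3 between 0.006 and 0.014 m)) and ((horizontal distance between wheel3 and spindle1 below 0.005 m and z of wheel3 in the frame of spindle1 between 0.006 and 0.014 m) or (horizontal distance between wheel3 and spindle2 below 0.005 m and z of wheel3 in the frame of spindle2 between 0.006 and 0.014 m) or (horizontal distance between wheel3 and spindle3 below 0.005 m and z of wheel3 in the frame of spindle3 between 0.006 and 0.014 m)) and x of worn1 in the frame of used_tray between -0.14 and 0.14 m and y of worn1 in the frame of used_tray between -0.05 and 0.05 m and z of each of worn1, worn2, worn3 in the frame of used_tray below 0.012 m and angle between each of worn1, worn2, worn3's own z axis and vertical below 0.15 rad and x of worn2 in the frame of used_tray between -0.14 and 0.14 m and y of worn2 in the frame of used_tray between -0.05 and 0.05 m and x of worn3 in the frame of used_tray between -0.14 and 0.14 m and y of worn3 in the frame of used_tray between -0.05 and 0.05 m); the robot touches nothing.
It fails at once if the selector is forced round without being pushed in (value of joint selector_push below 0.004 m and (value of joint selector between 0.27 and 0.53 rad or value of joint selector between 1.07 and 1.33 rad or value of joint selector between 1.87 and 2.13 rad)).
It fails at once if a bystander is moved more than 5 cm or toppled (distance of any of paint_jar, jar_lid, coaster1, coaster2, mixing_cup, brush, resin_bottle from where it was at the start of the episode above 0.05 m or angle between any of paint_jar, jar_lid, coaster1, coaster2, mixing_cup, resin_bottle's own z axis and vertical above 0.6 rad).
Of wheel1, wheel2, wheel3 only 2 to 3 are there at a start; the rules pass over those that are not, and their reading is None.
Of worn1, worn2, worn3 only 2 to 3 are there at a start; the rules pass over those that are not, and their reading is None.
At some moment in a run one of wheel1, wheel2, wheel3 may be knocked a few centimetres aside while the robot is not near it.
It also fails if it takes over 210 s, if anything falls off the work surface, if the arm or the gripper's body presses on something with over 40 N, if the wrist force passes 120 N, or if a joint passes its speed limit or range.

## Robot

A 7-joint arm with a two-finger parallel gripper is mounted at the origin on the work surface. World frame = base frame: x ahead of the robot, y to its left, z up, the work surface at z = 0. Lengths are in m, angles in rad, forces in N, time in s.
With the tool pointing down it reaches from about 0.4 to 0.85 m from the base axis. Payload 10.4 kg.
Tool frame: the origin (TCP) lies between the finger pads; the fingertips stand 11 mm ahead of it and the grasp point (between the pads) lies 8 mm behind it; z points along the fingers, y is the line along which they close (so a half turn about z gives the same grasp; the last joint's range is limited). The gripper opens to 85 mm and grips with 20 to 120 N. Pads are 22 mm wide; open, the fingers measure 114 mm over their backs; the gripper's body (76 mm by 85 mm) begins 54 mm behind the grasp point. The pads swing forward as they close: fully open they stand 13 mm farther back than shut.
Start: joints at [1.291, 0.332, -0.065, 1.46, 0.022, 1.35, -0.088], TCP at [0.159, -0.605, 0.219] pointing down, gripper open.
Joint ranges: [-2.6, 2.6], [-0.5, 2.12], [-1.47, 1.34], [0.16, 2.42], [-1.27, 4.41], [0.06, 2.06], [-2.6, 2.6]. Speed limits (rad/s): [2.22, 2.22, 2.79, 2.79, 3.14, 3.14, 3.14].

## Interface

Orientations are given as a rotation vector (axis times angle).
In Python, from plant import status, snapshot, job gives the robot as it stands.
- The arm moves only by the tool apply_moves, never from a script. Its argument "targets" is a list of rows, each an object with "claw": the gripper's target within -1 to 1 (fully open at 1, half-way at 0, shut at -1); "travel": the shift along the tool's x, y, z each as a share of 0.2 m, from -1 to 1, a list of three; "twist": the turn about the tool's z as a share of 180 degrees, from -1 to 1. In form: [{"claw": claw, "travel": [tx, ty, tz], "twist": twist}, ...]. A call has 1 to 10 rows; each row is the pose to reach, as a shift and turn from the pose commanded when the call began, along the tool's axes at that moment, turning the shorter way round; what a row does not reach only later rows make up. A row lasts 1/12 s, in which the tool goes at most 41.7 mm and 7.16 degrees, less where a joint would pass 70% of its speed; a pose out of reach is approached as far as the arm can. A call with a number of a shift or a turn outside -1 to 1 is refused whole. A call with a gripper value outside its range is refused whole. The fingers move at their own pace and stop on an object; the grip force is fixed at half the most. Time passes only in rows, so rows that repeat a pose let the fingers close. It gives the time, the measured TCP pose, the force, the opening and the grip force at its end, in the units of the state.
- status.observe(): the state, without advancing time (a new reading comes with each control period).
- snapshot(name): name is "scene" or "top" or "wrist"; returns a dict with "image" (400x640x3 uint8, red, green, blue), "camera_matrix" (3x3 intrinsics, pixels), "position" and "orientation" of the camera in the world. Camera axes: x right, y down, z forward; pixel columns grow to the right and rows downward; lengths in m; the calibration is good to about 2 mm. A picture is of the moment at which its call begins. There is no depth.
- job.sign_off(): hands the job in; it is judged then, once.
The state is a dict: "t": time; "q": joint angles; "joint_vel": joint speeds; "joint_torque": joint torques, N m; "ee_pos": TCP position; "eef_rot": TCP orientation; "force": force on the tool from outside, world axes, zero at the start; "torque": the same for the moment, N m; "gripper_width": finger opening in m; "grip_force": force on a finger pad.
Only numpy, scipy, OpenCV 4.12 (cv2) and the standard library are available. Lean on these libraries where they do the work, as an engineer would, in place of code of your own. Each camera call takes 0.05 s, during which the arm holds its last target. There are 200 camera calls.

## Working session

There is one attempt and no reset: what is moved stays moved. The work goes in short steps, Python scripts to look and compute and a tool call to move; the robot and the scene stay as the last step left them, time stands still between calls to the robot, and variables do not carry over. Pictures are saved under pics/ and viewed, at most 14 in all, crops included, and the job is handed in when it is done.

Besides the shell and the picture viewer there is one more tool, called by a JSON object that holds its "method" and its "body". apply_moves: Moves the arm, as the interface text tells. Its arguments: {"type":"object","properties":{"targets":{"type":"array"}},"required":["targets"]}

```bash
ls; mkdir -p pics; cat > h.py <<'E'
import numpy as np, cv2
from scipy.spatial.transform import Rotation as R
from plant import status, snapshot, job
def Rm(o):
    o=np.array(o,float)
    return o if o.shape==(3,3) else (R.from_rotvec(o).as_matrix() if o.size==3 else R.from_quat(o).as_matrix())
def snap(n,save=None):
    s=snapshot(n); s['K']=np.array(s['camera_matrix']);s['Rm']=Rm(s['orientation']);s['p']=np.array(s['position'])
    if save: cv2.imwrite('pics/'+save,s['image'][:,:,::-1])
    np.savez('last_%s.npz'%n,image=s['image'],K=s['K'],Rm=s['Rm'],p=s['p'])
    return s
def load(n):
    return dict(np.load('last_%s.npz'%n))
def ray(s,uv,z):
    d=s['Rm']@np.linalg.inv(s['K'])@np.array([uv[0],uv[1],1.]); return s['p']+d*(z-s['p'][2])/d[2]
def proj(s,P):
    c=s['Rm'].T@(np.array(P)-s['p']); c=s['K']@c; return c[:2]/c[2]
E
python3 - <<'E'
from h import *
a=snap('scene','scene0.png');b=snap('top','top0.png')
for s in(a,b):print(s['p'],s['orientation'],s['K'].tolist())
print(status.observe())
E
```

```text
pics
[1.42934171 0.27887988 0.92738244] [-1.45152655 -2.05447503  0.91456614] [[422.7481226258818, 0.0, 318.2773334237055], [0.0, 422.7481226258818, 202.9675797524294], [0.0, 0.0, 1.0]]
[ 0.4426653  -0.02697136  1.35518292] [-2.17705434  2.16916147 -0.08524333] [[445.914911668023, 0.0, 317.53610216674497], [0.0, 445.914911668023, 193.9023974738577], [0.0, 0.0, 1.0]]
{'t': 0.1, 'q': array([ 1.29140976,  0.33280842, -0.06471986,  1.46085837,  0.0215908 ,
        1.34996306, -0.08848221]), 'joint_vel': array([-0.0012269 , -0.00264323,  0.0004893 , -0.00021628, -0.00154166,
        0.00179242, -0.0015093 ]), 'joint_torque': array([ 2.28497578e-03, -6.26747274e+01,  4.96948161e-02, -3.92430031e+01,
        1.63179991e-02,  6.91929337e-03,  9.14873885e-05]), 'ee_pos': array([ 0.15864722, -0.60414128,  0.21829525]), 'eef_rot': array([-3.11440999e+00, -4.02166308e-01,  3.44484904e-04]), 'force': array([-0.32814401, -0.35926999,  0.14664476]), 'torque': array([0.01953045, 0.0040538 , 0.00176096]), 'grip_force': 0.0, 'gripper_width': 0.08548006945668482}
```

View pics/top0.png

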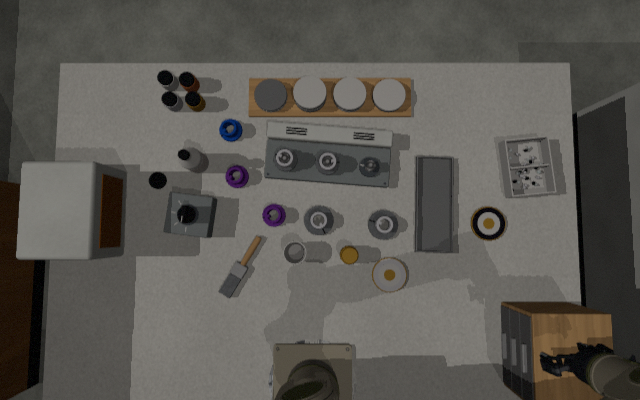

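View pics/scene0.png

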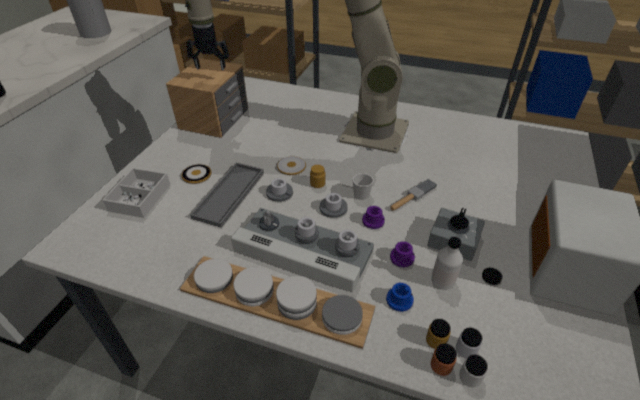

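Top view: the selector is at (186,214) and the tray at (434,204). The machine has small grey wheels on the spindles at (285,158) and (328,161), and an empty spindle at (370,166). There are two large grey wheels at (319,220) and (383,224). The purple items at (237,176) and (274,215) and the blue one at (231,130) are look-alikes. I'll confirm this in one enlarged crop.

```bash
python3 - <<'E'
from h import *
s=load('top');im=s['image'][120:245,160:420,::-1]
cv2.imwrite('pics/crop0.png',cv2.convertScaleAbs(cv2.resize(im,None,fx=3,fy=3,interpolation=cv2.INTER_CUBIC),alpha=1.5))
# rough positions
for n,uv,z in [('sel',(186,213),.104),('sp1',(285,158),.086),('sp2',(328,161),.086),('sp3',(370,166),.083),('w1',(319,220),.046),('w2',(383,224),.046),('tray',(434,204),.02),('lookP',(274,215),.046)]:
    print(n,ray(s,uv,z).round(4))
E
```

```text
sel [0.4963 0.3534 0.104 ]
sp1 [0.6564 0.0779 0.086 ]
sp2 [ 0.648  -0.0459  0.086 ]
sp3 [ 0.6343 -0.1668  0.083 ]
w1 [ 0.4796 -0.0205  0.046 ]
w2 [ 0.4687 -0.2078  0.046 ]
tray [ 0.5295 -0.3644  0.02  ]
lookP [0.4938 0.1118 0.046 ]
```

View pics/crop0.png

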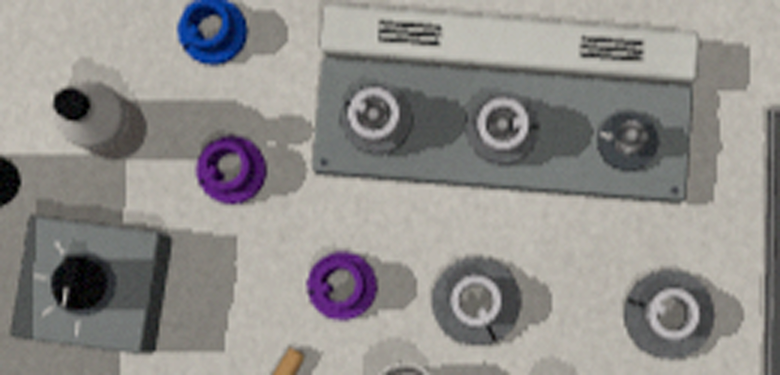

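The crop confirms it: two aluminium-hub grey worn wheels sit on the left and middle spindles, with the right spindle empty (white line to its left). Two large grey new wheels with black lines lie on the table. The purple and blue ones are not meant. Next I'll plan the transit to the selector.

```bash
cat >> h.py <<'E'
def yawof(Rt): return np.arctan2(Rt[1,0],Rt[0,0])
def down(y): # tool x at yaw y, z down
    return np.array([[np.cos(y),np.sin(y),0],[np.sin(y),-np.cos(y),0],[0,0,-1.]])
def plan(wps,start=None):
    """wps: list of (xyz,yaw); prints travel/twist shares per call"""
    if start is None:
        o=status.observe(); p=np.array(o['ee_pos']);y=yawof(Rm(o['eef_rot']))
    else: p,y=np.array(start[0],float),start[1]
    print('from',p.round(4),round(y,4))
    for q,yt in wps:
        Rt=down(y);tr=np.round(Rt.T@(np.array(q)-p)/.2,3)
        tw=np.round(-((yt-y+np.pi)%(2*np.pi)-np.pi)/np.pi,3)
        print('travel',tr.tolist(),'twist',tw,'rows',int(np.ceil(max(np.linalg.norm(tr)*.2/.0417,abs(tw)*180/7.16)))+1, '' if abs(tr).max()<=1 else 'TOO FAR')
        p=p+Rt@tr*.2;y=y-tw*np.pi
E
python3 - <<'E'
from h import *
plan([((.30,-.45,.33),.9),((.45,-.28,.33),1.7),((.47,-.09,.33),2.4),((.47,.1,.33),3.01),((.44,.28,.33),3.01)])
E
```

```text
from [ 0.1586 -0.6041  0.2183] 0.2568
travel [0.879, -0.566, -0.559] twist -0.205 rows 7 
travel [1.132, 0.06, 0.0] twist -0.254 rows 8 TOO FAR
travel [0.929, 0.221, 0.0] twist -0.223 rows 7 
travel [0.642, 0.7, 0.0] twist -0.194 rows 6 
travel [0.268, 0.873, 0.0] twist -0.0 rows 6
```

{"method": "apply_moves", "body": {"targets": [{"claw": 1,"travel": [0.879,-0.566,-0.559],"twist": -0.205},{"claw": 1,"travel": [0.879,-0.566,-0.559],"twist": -0.205},{"claw": 1,"travel": [0.879,-0.566,-0.559],"twist": -0.205},{"claw": 1,"travel": [0.879,-0.566,-0.559],"twist": -0.205},{"claw": 1,"travel": [0.879,-0.566,-0.559],"twist": -0.205},{"claw": 1,"travel": [0.879,-0.566,-0.559],"twist": -0.205},{"claw": 1,"travel": [0.879,-0.566,-0.559],"twist": -0.205}]}}

```text
t: 0.68
ee_pos: [0.3056, -0.4464, 0.3343]
eef_rot: [2.817, 1.38, 0.004]
force: [-0.2, -0.6, -0.1]
gripper_width: 0.0859
grip_force: 0.0
```

{"method": "apply_moves", "body": {"targets": [{"claw": 1,"travel": [1.0,0.06,0],"twist": -0.254},{"claw": 1,"travel": [1.0,0.06,0],"twist": -0.254},{"claw": 1,"travel": [1.0,0.06,0],"twist": -0.254},{"claw": 1,"travel": [1.0,0.06,0],"twist": -0.254},{"claw": 1,"travel": [1.0,0.06,0],"twist": -0.254},{"claw": 1,"travel": [1.0,0.06,0],"twist": -0.254},{"claw": 1,"travel": [1.0,0.06,0],"twist": -0.254},{"claw": 1,"travel": [1.0,0.06,0],"twist": -0.254}]}}

```text
t: 1.35
ee_pos: [0.4337, -0.3008, 0.3303]
eef_rot: [-2.071, -2.361, 0.0]
force: [0.5, -0.4, -0.1]
gripper_width: 0.0856
grip_force: 0.0
```

{"method": "apply_moves", "body": {"targets": [{"claw": 1,"travel": [0.929,0.221,0],"twist": -0.223},{"claw": 1,"travel": [0.929,0.221,0],"twist": -0.223},{"claw": 1,"travel": [0.929,0.221,0],"twist": -0.223},{"claw": 1,"travel": [0.929,0.221,0],"twist": -0.223},{"claw": 1,"travel": [0.929,0.221,0],"twist": -0.223},{"claw": 1,"travel": [0.929,0.221,0],"twist": -0.223},{"claw": 1,"travel": [0.929,0.221,0],"twist": -0.223},{"claw": 1,"travel": [0.929,0.221,0],"twist": -0.223},{"claw": 1,"travel": [0.929,0.221,0],"twist": -0.223}]}}

```text
t: 2.1
ee_pos: [0.4534, -0.1126, 0.3305]
eef_rot: [-1.148, -2.924, 0.0]
force: [0.2, 0.1, -0.0]
gripper_width: 0.0852
grip_force: 0.0
```

```bash
python3 - <<'E'
from h import *
s=snap('wrist','wrist0.png')
o=status.observe();print(s['p'],s['Rm'].round(3).tolist(),s['K'][0,0],o['ee_pos'],yawof(Rm(o['eef_rot'])))
plan([((.47,.06,.33),2.95),((.46,.22,.33),3.01)])
E
```

```text
[ 0.39330848 -0.05708643  0.48717214] [[0.681, 0.694, 0.233], [0.732, -0.645, -0.218], [-0.001, 0.319, -0.948]] 335.12284110699625 [ 0.45350805 -0.11246714  0.33055463] 2.393842839627302
from [ 0.4535 -0.1125  0.3306] 2.3938
travel [0.526, 0.688, 0.003] twist -0.177 rows 6 
travel [0.201, 0.776, -0.0] twist -0.019 rows 5
```

View pics/wrist0.png

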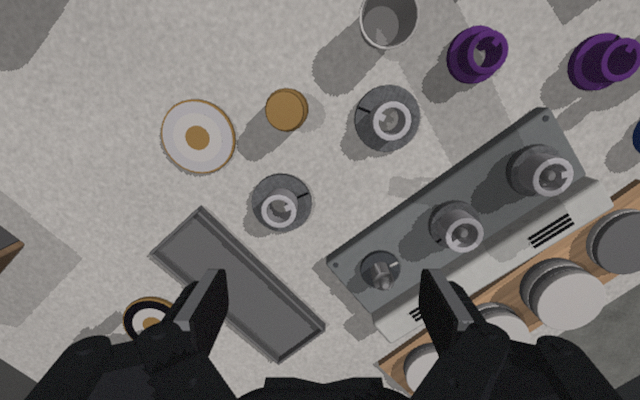

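The wrist view shows the new wheels at (388,120) and (280,208), worn wheels at (550,177) and (462,232), the empty spindle at (382,270) and the tray around (238,285). I'll continue to the selector.

{"method": "apply_moves", "body": {"targets": [{"claw": 1,"travel": [0.526,0.688,0.003],"twist": -0.177},{"claw": 1,"travel": [0.526,0.688,0.003],"twist": -0.177},{"claw": 1,"travel": [0.526,0.688,0.003],"twist": -0.177},{"claw": 1,"travel": [0.526,0.688,0.003],"twist": -0.177},{"claw": 1,"travel": [0.526,0.688,0.003],"twist": -0.177},{"claw": 1,"travel": [0.526,0.688,0.003],"twist": -0.177}]}}

```text
t: 2.65
ee_pos: [0.4692, 0.0641, 0.3303]
eef_rot: [0.283, 3.129, 0.001]
force: [-0.1, -0.3, -0.2]
gripper_width: 0.0854
grip_force: 0.0
```

{"method": "apply_moves", "body": {"targets": [{"claw": 1,"travel": [0.201,0.776,0],"twist": -0.019},{"claw": 1,"travel": [0.201,0.776,0],"twist": -0.019},{"claw": 1,"travel": [0.201,0.776,0],"twist": -0.019},{"claw": 1,"travel": [0.201,0.776,0],"twist": -0.019},{"claw": 1,"travel": [0.201,0.776,0],"twist": -0.019},{"claw": 1,"travel": [0.201,0.776,0],"twist": -0.019},{"claw": 1,"travel": [0.201,0.776,0],"twist": -0.019}]}}

```text
t: 3.23
ee_pos: [0.4593, 0.2195, 0.3298]
eef_rot: [-0.206, -3.134, 0.001]
force: [0.3, -0.0, 0.0]
gripper_width: 0.0856
grip_force: 0.0
```

```bash
cp last_wrist.npz w0.npz; python3 - <<'E'
from h import *
s=snap('wrist');o=status.observe();print(o['ee_pos'],yawof(Rm(o['eef_rot'])))
u,v=proj(s,(.496,.353,.104));print(u,v)
x0=int(np.clip(u-130,0,380));y0=int(np.clip(v-100,0,200));print(x0,y0)
np.savez('wsel.npz',**load('wrist'))
cv2.imwrite('pics/sel.png',cv2.convertScaleAbs(cv2.resize(s['image'][y0:y0+200,x0:x0+260,::-1],None,fx=3,fy=3),alpha=1.5))
E
```

```text
[0.45940512 0.2191119  0.32984162] 3.0100382314418916
440.3307651467689 181.8802784249861
310 81
```

View pics/sel.png

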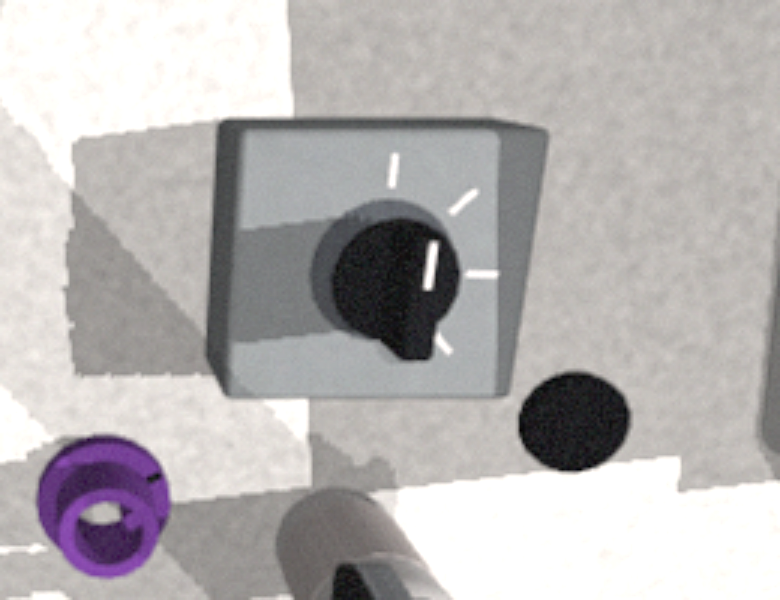

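The selector crop shows the knob line from (434,240) to (428,290) in crop pixels, at ×3. The ticks are at (394,170), (463,202), (481,274) and (443,344). The lid at (574,420) lies clear of the gripper.

```bash
python3 - <<'E'
from h import *
s=dict(np.load('wsel.npz'));im=s['image'].astype(int)
m=((im.min(2)>130)*255).astype(np.uint8)
x0,y0=310+360//3,81+140//3; m2=np.zeros_like(m);m2[y0:81+122,x0:310+168]=m[y0:81+122,x0:310+168]
n,l,st,c=cv2.connectedComponentsWithStats(m2)
L=[]
for i in range(1,n):
    if st[i,4]<8: continue
    ys,xs=np.nonzero(l==i)
    z=.112 if 449<c[i,0]<458 and 155<c[i,1]<182 else .06
    P=np.array([ray(s,(x,y),z)[:2] for x,y in zip(xs,ys)])
    mu=P.mean(0);w,V=np.linalg.eigh(np.cov(P.T));d=V[:,1];t=(P-mu)@d
    print(c[i].round(1),st[i,4],z,mu.round(4),'ang',round(np.degrees(np.arctan2(d[1],d[0])),1),'len',round(np.ptp(t),4))
    if z==.06:L.append((mu,d))
A=np.zeros((2,2));b=np.zeros(2)
for mu,d in L:
    Q=np.eye(2)-np.outer(d,d);A+=Q;b+=Q@mu
print('axis from ticks',np.linalg.solve(A,b).round(4), [round(float(np.linalg.norm(mu-np.linalg.solve(A,b))),4) for mu,d in L])
(cx,cy),_=cv2.minEnclosingCircle(np.array([mu for mu,d in L],np.float32)),0
M=np.array([mu for mu,d in L]);q=np.linalg.lstsq(np.c_[2*M,np.ones(len(M))],(M**2).sum(1),rcond=None)[0];print('circle through ticks',q[:2])
E
```

```text
[440.6 137.5] 37 0.06 [0.4517 0.3687] ang 172.2 len 0.0137
[464.1 147.7] 37 0.06 [0.4685 0.3981] ang 125.4 len 0.0145
[453.3 169. ] 37 0.112 [0.4802 0.3654] ang 171.5 len 0.0174
[470. 172.] 33 0.06 [0.5013 0.4057] ang 81.9 len 0.0134
[457.3 195.3] 25 0.06 [0.5311 0.3891] ang -150.6 len 0.0121
axis from ticks [0.4932 0.3647] [0.0417, 0.0415, 0.0418, 0.0451]
circle through ticks [0.49550719 0.36206639]
```

```bash
python3 - <<'E'
from h import *
plan([((.4945,.3632,.2),2.993),((.4945,.3632,.104),2.993)])
E
```

```text
from [0.4594 0.2191 0.3298] 3.01
travel [-0.079, 0.737, 0.649] twist 0.005 rows 6 
travel [-0.0, 0.0, 0.48] twist 0.0 rows 4
```

{"method": "apply_moves", "body": {"targets": [{"claw": 0,"travel": [-0.079,0.737,0.649],"twist": 0.005},{"claw": 0,"travel": [-0.079,0.737,0.649],"twist": 0.005},{"claw": 0,"travel": [-0.079,0.737,0.649],"twist": 0.005},{"claw": 0,"travel": [-0.079,0.737,0.649],"twist": 0.005},{"claw": 0,"travel": [-0.079,0.737,0.649],"twist": 0.005},{"claw": 0,"travel": [-0.079,0.737,0.649],"twist": 0.005},{"claw": 0,"travel": [-0.079,0.737,0.649],"twist": 0.005}]}}

```text
t: 3.87
ee_pos: [0.493, 0.3644, 0.1987]
eef_rot: [-0.226, -3.131, 0.003]
force: [-0.6, 0.5, 1.1]
gripper_width: 0.0424
grip_force: 0.0
```

{"method": "apply_moves", "body": {"targets": [{"claw": 0,"travel": [0,0,0.24],"twist": 0},{"claw": 0,"travel": [0,0,0.48],"twist": 0},{"claw": 0,"travel": [0,0,0.48],"twist": 0},{"claw": 0,"travel": [0,0,0.48],"twist": 0},{"claw": 0,"travel": [0,0,0.48],"twist": 0}]}}

```text
t: 4.28
ee_pos: [0.4939, 0.3646, 0.1062]
eef_rot: [0.227, 3.132, 0.0]
force: [0.2, 0.5, 0.5]
gripper_width: 0.0425
grip_force: 0.0
```

{"method": "apply_moves", "body": {"targets": [{"claw": -1,"travel": [0,0,0],"twist": 0},{"claw": -1,"travel": [0,0,0],"twist": 0},{"claw": -1,"travel": [0,0,0],"twist": 0},{"claw": -1,"travel": [0,0,0],"twist": 0},{"claw": -1,"travel": [0,0,0],"twist": 0},{"claw": -1,"travel": [0,0,0],"twist": 0},{"claw": -1,"travel": [0,0,0],"twist": 0},{"claw": -1,"travel": [0,0,0],"twist": 0}]}}

```text
t: 4.95
ee_pos: [0.4927, 0.3656, 0.1044]
eef_rot: [-0.223, -3.134, 0.0]
force: [-0.1, 0.3, -0.6]
gripper_width: -0.0
grip_force: 0.0
```

```bash
python3 - <<'E'
from h import *
s=snap('wrist');print(proj(s,(.4945,.3632,.104)))
cv2.imwrite('pics/sel2.png',cv2.convertScaleAbs(s['image'][:,:,::-1],alpha=2))
print(status.observe())
E
```

```text
[320.28931385 260.86594642]
{'t': 5.0, 'q': array([-0.02397083,  0.56486181, -0.92045506,  1.5915041 ,  0.47044969,
        1.22240702,  0.39515786]), 'joint_vel': array([ 2.83652648e-04, -1.24854000e-05, -1.80755308e-03, -8.02699968e-04,
        1.01552184e-03, -1.23319835e-03, -1.28294066e-03]), 'joint_torque': array([ 8.47067931e-04, -6.01498818e+01, -1.62407935e+01, -3.36772013e+01,
        1.47927250e-02,  4.68986385e-03,  7.31253222e-04]), 'ee_pos': array([0.49268   , 0.36556598, 0.10433742]), 'eef_rot': array([-2.22993732e-01, -3.13360318e+00,  2.05127429e-04]), 'force': array([-0.4338881 ,  0.34906221,  0.0278286 ]), 'torque': array([ 0.05478442, -0.00988802, -0.02125711]), 'grip_force': 0.0, 'gripper_width': 5.4008228332371065e-05}
```

View pics/sel2.png

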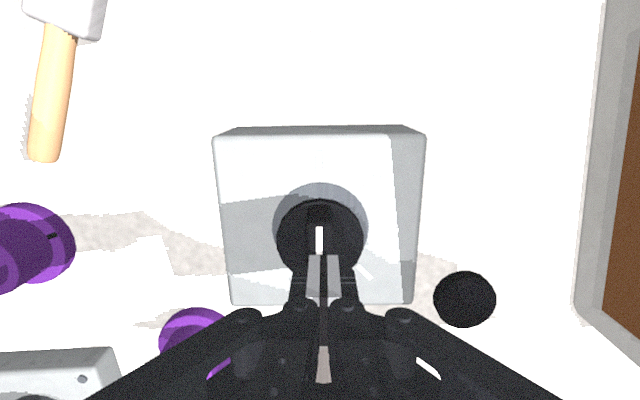

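```bash
python3 - <<'E'
from h import *
a=dict(np.load('wsel.npz'));b=load('wrist');t=load('top')
im=b['image'].astype(int);m=(im.min(2)>130).astype(np.uint8);m[:, :310]=0;m[:,330:]=0;m[:215]=0;m[262:]=0
ys,xs=np.nonzero(m);print(xs.mean(),ys.min(),ys.max(),ys.mean())
def tri(ob):
    A=np.zeros((3,3));c=np.zeros(3)
    for s,uv in ob:
        d=s['Rm']@np.linalg.inv(s['K'])@np.array([*uv,1.]);d/=np.linalg.norm(d);Q=np.eye(3)-np.outer(d,d);A+=Q;c+=Q@s['p']
    return np.linalg.solve(A,c)
print(tri([(a,(453.3,169)),(b,(xs.mean(),ys.mean()))]))
for z in(.104,.112):print(ray(b,(xs.mean(),ys.mean()),z),ray(a,(453.3,169),z))
print(b['p'],proj(b,(.4927,.3656,.0933)),proj(b,(.4927,.3656,.1044)))
E
```

```text
318.9364161849711 227 252 239.01156069364163
[0.47958303 0.36518718 0.11136219]
[0.48200791 0.36432942 0.104     ] [0.48243059 0.36826717 0.104     ]
[0.47840479 0.36496137 0.112     ] [0.48024411 0.36537088 0.112     ]
[0.41130824 0.37672948 0.26097417] [324.28014215 248.13819925] [324.34015453 257.59317894]
```

```bash
python3 - <<'E'
from h import *
b=load('wrist')
for r in (227,240,252,256): print(r,ray(b,(319,r),.112).round(4))
for z in (.09,.1,.11,.12,.13):print(z,proj(b,(.482,.3668,z)).round(1),proj(b,(.4927,.3656,z)).round(1))
s=snap('scene');u,v=proj(s,(.4945,.3632,.104));u,v=int(u),int(v)
A=cv2.resize(s['image'][v-50:v+30,u-45:u+45,::-1],None,fx=4,fy=4,interpolation=cv2.INTER_CUBIC)
B=cv2.resize(b['image'][190:310,260:390,::-1],None,fx=2.66,fy=2.66,interpolation=cv2.INTER_CUBIC)
h=min(A.shape[0],B.shape[0]);cv2.imwrite('pics/sel3.png',cv2.convertScaleAbs(np.hstack([A[:h],B[:h]]),alpha=2.5))
print(u,v)
E
```

```text
227 [0.4722 0.3659 0.112 ]
240 [0.4789 0.3649 0.112 ]
252 [0.4853 0.364  0.112 ]
256 [0.4875 0.3636 0.112 ]
0.09 [323.7 227.8] [324.3 245.5]
0.1 [323.7 235.2] [324.3 253.7]
0.11 [323.7 243.4] [324.4 262.8]
0.12 [323.8 252.6] [324.4 273. ]
0.13 [323.8 263.1] [324.5 284.4]
461 215
```

View pics/sel3.png

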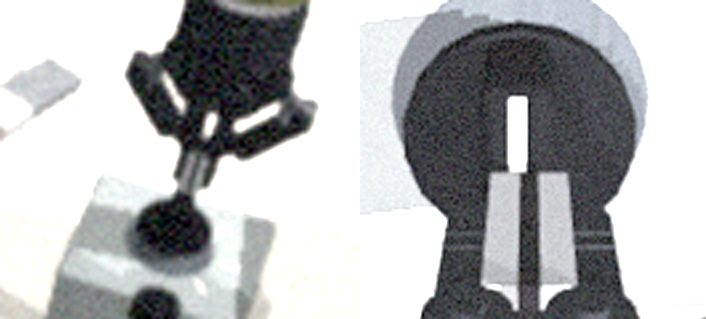

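The scene view shows the closed fingertips at about the bar's top, so the tips stand higher than I assumed. I'll open, go down 20 mm and regrip.

{"method": "apply_moves", "body": {"targets": [{"claw": 0,"travel": [0,0,0],"twist": 0},{"claw": 0,"travel": [0,0,0],"twist": 0},{"claw": 0,"travel": [0,0,0],"twist": 0},{"claw": 0,"travel": [0,0,0],"twist": 0},{"claw": 0,"travel": [0,0,0],"twist": 0},{"claw": 0,"travel": [0,0,0.05],"twist": 0},{"claw": 0,"travel": [0,0,0.1],"twist": 0},{"claw": 0,"travel": [0,0,0.1],"twist": 0}]}}

```text
t: 5.72
ee_pos: [0.4918, 0.3644, 0.0815]
eef_rot: [-0.223, -3.131, 0.004]
force: [-0.7, 0.7, 0.1]
gripper_width: 0.0424
grip_force: 0.0
```

{"method": "apply_moves", "body": {"targets": [{"claw": -1,"travel": [0,0,0],"twist": 0},{"claw": -1,"travel": [0,0,0],"twist": 0},{"claw": -1,"travel": [0,0,0],"twist": 0},{"claw": -1,"travel": [0,0,0],"twist": 0},{"claw": -1,"travel": [0,0,0],"twist": 0},{"claw": -1,"travel": [0,0,0],"twist": 0},{"claw": -1,"travel": [0,0,0],"twist": 0},{"claw": -1,"travel": [0,0,0],"twist": 0}]}}

```text
t: 6.38
ee_pos: [0.4925, 0.3641, 0.0843]
eef_rot: [-0.224, -3.133, 0.005]
force: [-2.9, -5.8, 1.9]
gripper_width: 0.0121
grip_force: 61.6
```

{"method": "apply_moves", "body": {"targets": [{"claw": -1,"travel": [0,0,0.03],"twist": 0},{"claw": -1,"travel": [0,0,0.06],"twist": 0},{"claw": -1,"travel": [0,0,0.06],"twist": 0},{"claw": -1,"travel": [0,0,0.06],"twist": 0}]}}

```text
t: 6.72
ee_pos: [0.4925, 0.3641, 0.0728]
eef_rot: [-0.224, -3.133, 0.005]
force: [-4.2, -6.9, 7.8]
gripper_width: 0.0123
grip_force: 62.3
```

{"method": "apply_moves", "body": {"targets": [{"claw": -1,"travel": [0,0,0],"twist": 0.03},{"claw": -1,"travel": [0,0,0],"twist": 0.06},{"claw": -1,"travel": [0,0,0],"twist": 0.09},{"claw": -1,"travel": [0,0,0],"twist": 0.12},{"claw": -1,"travel": [0,0,0],"twist": 0.15},{"claw": -1,"travel": [0,0,0],"twist": 0.18},{"claw": -1,"travel": [0,0,0],"twist": 0.21},{"claw": -1,"travel": [0,0,0],"twist": 0.24},{"claw": -1,"travel": [0,0,0],"twist": 0.255},{"claw": -1,"travel": [0,0,0],"twist": 0.255}]}}

```text
t: 7.55
ee_pos: [0.4934, 0.365, 0.0735]
eef_rot: [1.432, 2.794, -0.0]
force: [-1.9, -4.1, 6.5]
gripper_width: 0.0126
grip_force: 62.3
```

{"method": "apply_moves", "body": {"targets": [{"claw": -1,"travel": [0,0,0],"twist": 0},{"claw": -1,"travel": [0,0,-0.03],"twist": 0},{"claw": -1,"travel": [0,0,-0.058],"twist": 0},{"claw": -1,"travel": [0,0,-0.058],"twist": 0},{"claw": -1,"travel": [0,0,-0.058],"twist": 0}]}}

```text
t: 7.97
ee_pos: [0.493, 0.3649, 0.0842]
eef_rot: [1.428, 2.798, -0.001]
force: [-0.2, -4.6, 2.3]
gripper_width: 0.0123
grip_force: 66.7
```

{"method": "apply_moves", "body": {"targets": [{"claw": 0,"travel": [0,0,0],"twist": 0},{"claw": 0,"travel": [0,0,0],"twist": 0},{"claw": 0,"travel": [0,0,0],"twist": 0},{"claw": 0,"travel": [0,0,0],"twist": 0},{"claw": 0,"travel": [0,0,0],"twist": 0},{"claw": 0,"travel": [0,0,-0.25],"twist": 0},{"claw": 0,"travel": [0,0,-0.5],"twist": 0},{"claw": 0,"travel": [0,0,-0.75],"twist": 0},{"claw": 0,"travel": [0,0,-0.75],"twist": 0},{"claw": 0,"travel": [0,0,-0.75],"twist": 0}]}}

```text
t: 8.8
ee_pos: [0.4941, 0.3678, 0.2406]
eef_rot: [1.425, 2.795, 0.013]
force: [-0.1, 0.8, -0.3]
gripper_width: 0.0425
grip_force: 0.0
```

```bash
python3 - <<'E'
from h import *
s=snap('wrist');np.savez('wsel2.npz',**load('wrist'))
o=status.observe();print(o['ee_pos'],yawof(Rm(o['eef_rot'])))
u,v=proj(s,(.4945,.3632,.104));print(u,v)
im=s['image'].astype(int);m=((im.min(2)>125)*255).astype(np.uint8)
n,l,st,c=cv2.connectedComponentsWithStats(m)
for i in range(1,n):
    if 10<st[i,4]<400 and np.hypot(*(c[i]-[u,v]))<110:
        ys,xs=np.nonzero(l==i);P=np.array([ray(s,(x,y),.112)[:2] for x,y in zip(xs,ys)]);w,V=np.linalg.eigh(np.cov(P.T));d=V[:,1]
        print(c[i],st[i,4],P.mean(0).round(4),np.degrees(np.arctan2(d[1],d[0])).round(1))
E
```

```text
[0.49352719 0.36697106 0.23731548] 2.198568473765831
319.7745962348666 190.4959142687993
[317.92207792 136.75324675] 77 [0.4644 0.4024] 127.3
[287.24615385 150.23076923] 65 [0.4498 0.3779] 174.2
[348.85074627 149.6119403 ] 67 [0.492 0.409] 80.6
[318.5 178. ] 80 [0.4856 0.3737] 125.7
[360.25 179.45] 60 [0.516  0.3941] -144.3
[389.625      189.16666667] 24 [0.5426 0.4023] 49.8
[240.25 210.5 ] 24 [0.4459 0.3079] 157.3
[361.5        280.57142857] 14 [0.5795 0.3148] 143.0
[365.6 286. ] 20 [0.5865 0.3123] 129.6
```

Step 1 worked: the line turned 45.8° (171.5° to 125.7°). Now I'll measure wheels and spindles from the earlier wrist view, cross-checking against the top view.

```bash
cat >> h.py <<'E'
def ring(s,P,thr=None,r=None):
    """centre of hub top ring near world P (z=top): outer contour ellipse"""
    u,v=proj(s,P); px=s['K'][0,0]*.03/abs((s['Rm'].T@(np.array(P)-s['p']))[2])
    r=int(px*1.25); u,v=int(u),int(v); x0,y0=max(u-r,0),max(v-r,0)
    g=s['image'][y0:v+r,x0:u+r].astype(np.uint8); g=cv2.resize(g,None,fx=4,fy=4,interpolation=cv2.INTER_CUBIC).min(2)
    t=thr or np.percentile(g,99)*.80
    m=((g>t)*255).astype(np.uint8); m=cv2.morphologyEx(m,cv2.MORPH_CLOSE,np.ones((5,5)))
    cs,_=cv2.findContours(m,cv2.RETR_EXTERNAL,cv2.CHAIN_APPROX_NONE)
    c=max(cs,key=cv2.contourArea); c=cv2.convexHull(c); e=cv2.fitEllipse(c)
    cx,cy=x0+(e[0][0]+.5)/4-.5,y0+(e[0][1]+.5)/4-.5
    f=np.array([ray(s,(cx+dx,cy+dy),P[2])[:2] for dx,dy in ((1,0),(0,1))])
    dia=np.array(e[1])/4*abs((s['Rm'].T@(np.array(P)-s['p']))[2])/s['K'][0,0]
    return ray(s,(cx,cy),P[2]),dia
E
python3 - <<'E'
from h import *
w=dict(np.load('w0.npz'));t=snap('top')
for n,P in dict(A=(.656,.078,.086),B=(.648,-.046,.086),N1=(.48,-.02,.046),N2=(.469,-.208,.046)).items():
    for s in (w,t):
        try:
            c,d=ring(s,P);c,d=ring(s,c);print(n,c.round(4),d.round(4))
        except Exception as e: print(n,e)
E
```

```text
A [0.6581 0.0822 0.086 ] [0.0422 0.0526]
A [0.6587 0.0809 0.086 ] [0.047  0.0478]
B [ 0.6483 -0.0436  0.086 ] [0.0422 0.0502]
B [ 0.649  -0.0436  0.086 ] [0.0472 0.0478]
N1 [ 0.4789 -0.0172  0.046 ] [0.0472 0.0509]
N1 [ 0.4802 -0.0187  0.046 ] [0.0467 0.0476]
N2 [ 0.4663 -0.2109  0.046 ] [0.0456 0.0487]
N2 [ 0.4675 -0.2116  0.046 ] [0.0469 0.0488]
```

```bash
python3 - <<'E'
from h import *
t=load('top');g=cv2.cvtColor(t['image'],cv2.COLOR_RGB2GRAY);sub=g[140:265,400:470]
m=((sub<95)*255).astype(np.uint8);m=cv2.morphologyEx(m,cv2.MORPH_OPEN,np.ones((3,3)))
cs,_=cv2.findContours(m,cv2.RETR_EXTERNAL,cv2.CHAIN_APPROX_NONE);c=max(cs,key=cv2.contourArea)
b=cv2.boxPoints(cv2.minAreaRect(c))+[400,140];print(b)
W=np.array([ray(t,p,.02)[:2] for p in b]);print(W.round(4),W.mean(0),[np.linalg.norm(W[i]-W[i-1]).round(3) for i in range(4)])
plan([((.55,.2,.28),1.9),((.6487,-.0436,.20),1.5),((.6487,-.0436,.052),1.5)])
E
```

```text
[[400. 156.]
 [469. 156.]
 [469. 264.]
 [400. 264.]]
[[ 0.6745 -0.2645]
 [ 0.6751 -0.4726]
 [ 0.3521 -0.4644]
 [ 0.3512 -0.2606]] [ 0.51322898 -0.3655276 ] [np.float64(0.323), np.float64(0.208), np.float64(0.323), np.float64(0.204)]
from [0.493  0.3661 0.2349] 2.1984
travel [-0.84, -0.257, -0.225] twist 0.095 rows 6 
travel [-1.312, 0.073, 0.4] twist 0.127 rows 8 TOO FAR
travel [0.0, 0.0, 0.74] twist 0.0 rows 5
```

```bash
python3 - <<'E'
from h import *
t=load('top');g=cv2.cvtColor(t['image'],cv2.COLOR_RGB2GRAY)
print(g[200,405:470].tolist());print(g[145:170,434].tolist());print(g[240:262,434].tolist());print(g[170,408:465].tolist())
plan([((.53,.20,.30),2.6),((.58,.06,.28),3.064),((.6487,-.0436,.20),3.064),((.6487,-.0436,.052),3.064)])
E
```

```text
[91, 91, 88, 91, 90, 92, 92, 91, 94, 74, 42, 26, 53, 41, 55, 50, 52, 51, 53, 53, 51, 51, 52, 52, 54, 53, 53, 53, 53, 56, 53, 51, 54, 52, 62, 61, 63, 76, 75, 72, 72, 74, 74, 75, 68, 56, 44, 76, 79, 91, 91, 91, 93, 129, 127, 126, 125, 129, 129, 125, 128, 130, 130, 125, 122]
[129, 130, 132, 132, 131, 129, 131, 131, 129, 130, 119, 94, 60, 53, 70, 75, 73, 74, 75, 73, 75, 76, 74, 75, 76]
[54, 51, 54, 54, 54, 54, 53, 55, 66, 68, 48, 67, 83, 114, 127, 126, 128, 127, 128, 127, 128, 127]
[129, 130, 128, 128, 127, 127, 113, 96, 53, 85, 48, 54, 51, 52, 54, 74, 75, 74, 73, 74, 75, 75, 75, 75, 73, 74, 76, 74, 73, 74, 77, 74, 73, 74, 74, 74, 74, 74, 76, 73, 74, 70, 58, 42, 77, 70, 93, 95, 94, 91, 92, 127, 130, 129, 129, 132, 130]
from [0.493  0.3661 0.2349] 2.1984
travel [-0.781, -0.338, -0.325] twist -0.128 rows 6 
travel [-0.575, -0.471, 0.1] twist -0.148 rows 5 
travel [-0.382, -0.49, 0.4] twist 0.0 rows 5 
travel [0.0, -0.0, 0.74] twist 0.0 rows 5
```

{"method": "apply_moves", "body": {"targets": [{"claw": 1,"travel": [-0.781,-0.338,-0.325],"twist": -0.128},{"claw": 1,"travel": [-0.781,-0.338,-0.325],"twist": -0.128},{"claw": 1,"travel": [-0.781,-0.338,-0.325],"twist": -0.128},{"claw": 1,"travel": [-0.781,-0.338,-0.325],"twist": -0.128},{"claw": 1,"travel": [-0.781,-0.338,-0.325],"twist": -0.128},{"claw": 1,"travel": [-0.781,-0.338,-0.325],"twist": -0.128}]}}

```text
t: 9.4
ee_pos: [0.5322, 0.1929, 0.2991]
eef_rot: [0.852, 3.022, -0.003]
force: [1.1, 0.0, -0.2]
gripper_width: 0.0855
grip_force: 0.0
```

{"method": "apply_moves", "body": {"targets": [{"claw": 1,"travel": [-0.575,-0.471,0.1],"twist": -0.148},{"claw": 1,"travel": [-0.575,-0.471,0.1],"twist": -0.148},{"claw": 1,"travel": [-0.575,-0.471,0.1],"twist": -0.148},{"claw": 1,"travel": [-0.575,-0.471,0.1],"twist": -0.148},{"claw": 1,"travel": [-0.575,-0.471,0.1],"twist": -0.148},{"claw": 1,"travel": [-0.575,-0.471,0.1],"twist": -0.148}]}}

```text
t: 9.9
ee_pos: [0.5796, 0.0572, 0.2767]
eef_rot: [-0.126, -3.136, -0.0]
force: [-1.0, 0.9, 0.3]
gripper_width: 0.0853
grip_force: 0.0
```

{"method": "apply_moves", "body": {"targets": [{"claw": 1,"travel": [-0.382,-0.49,0.4],"twist": 0},{"claw": 1,"travel": [-0.382,-0.49,0.4],"twist": 0},{"claw": 1,"travel": [-0.382,-0.49,0.4],"twist": 0},{"claw": 1,"travel": [-0.382,-0.49,0.4],"twist": 0},{"claw": 1,"travel": [-0.382,-0.49,0.4],"twist": 0},{"claw": 1,"travel": [-0.382,-0.49,0.4],"twist": 0},{"claw": 1,"travel": [-0.382,-0.49,0.4],"twist": 0}]}}

```text
t: 10.48
ee_pos: [0.6482, -0.0413, 0.1991]
eef_rot: [-0.116, -3.139, -0.002]
force: [-0.6, 1.2, -0.2]
gripper_width: 0.0853
grip_force: 0.0
```

```bash
python3 - <<'E'
from h import *
s=snap('wrist','wristB.png');np.savez('wB.npz',**load('wrist'))
for n,P in dict(A=(.6584,.0815,.086),B=(.6487,-.0436,.086),N1=(.48,-.018,.046)).items():
    try: print(n,proj(s,P).round(0),*[x.round(4) for x in ring(s,P)])
    except Exception as e: print(n,e)
plan([((.6487,-.0436,.12),3.064),((.6487,-.0436,.052),3.064)])
E
```

```text
A [470. 195.] [0.6574 0.0822 0.086 ] [0.044  0.0497]
B [321. 195.] [ 0.6478 -0.0436  0.086 ] [0.047  0.0487]
N1 [337. -25.] [ 0.4874 -0.0173  0.046 ] [0.0355 0.0397]
from [ 0.6483 -0.0413  0.1997] 3.068
travel [-0.003, -0.011, 0.398] twist 0.001 rows 3 
travel [0.0, -0.0, 0.34] twist 0.0 rows 3
```

View pics/wristB.png

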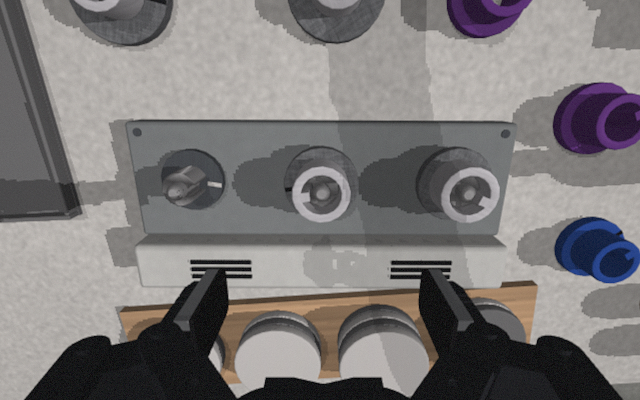

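The wrist view shows the empty spindle at (190,180) with its white line to the right, worn B at (322,193) with its black line to the left, and worn A at (470,195). I'll descend on B.

{"method": "apply_moves", "body": {"targets": [{"claw": 1,"travel": [-0.003,-0.011,0.2],"twist": 0.001},{"claw": 1,"travel": [-0.003,-0.011,0.398],"twist": 0.001},{"claw": 1,"travel": [-0.003,-0.011,0.5],"twist": 0.001},{"claw": 1,"travel": [-0.003,-0.011,0.6],"twist": 0.001},{"claw": 1,"travel": [-0.003,-0.011,0.7],"twist": 0.001},{"claw": 1,"travel": [-0.003,-0.011,0.738],"twist": 0.001},{"claw": 1,"travel": [-0.003,-0.011,0.738],"twist": 0.001},{"claw": 1,"travel": [-0.003,-0.011,0.738],"twist": 0.001}]}}

```text
t: 11.2
ee_pos: [0.6493, -0.0454, 0.0527]
eef_rot: [0.123, 3.138, 0.0]
force: [0.8, -0.0, -0.3]
gripper_width: 0.0853
grip_force: 0.0
```

{"method": "apply_moves", "body": {"targets": [{"claw": -1,"travel": [0,0,0],"twist": 0},{"claw": -1,"travel": [0,0,0],"twist": 0},{"claw": -1,"travel": [0,0,0],"twist": 0},{"claw": -1,"travel": [0,0,0],"twist": 0},{"claw": -1,"travel": [0,0,0],"twist": 0},{"claw": -1,"travel": [0,0,0],"twist": 0},{"claw": -1,"travel": [0,0,0],"twist": 0}]}}

```text
t: 11.78
ee_pos: [0.6499, -0.0454, 0.0534]
eef_rot: [0.124, 3.137, 0.001]
force: [-1.8, 2.0, 8.7]
gripper_width: 0.0491
grip_force: 61.7
```

```bash
python3 - <<'E'
from h import *
s=snap('wrist','gripB.png');o=status.observe();print(o['ee_pos'],o['force'],o['gripper_width'])
print(ring(s,(.6487,-.0436,.086)),proj(s,(.6487,-.0436,.086)))
E
```

```text
[ 0.64987082 -0.04540162  0.05334922] [-2.26342223  2.28543032  8.54806066] 0.04916194024374942
(array([ 0.68851091, -0.05146416,  0.086     ]), array([0.01269737, 0.06731004])) [328.54433236 290.94274544]
```

View pics/gripB.png

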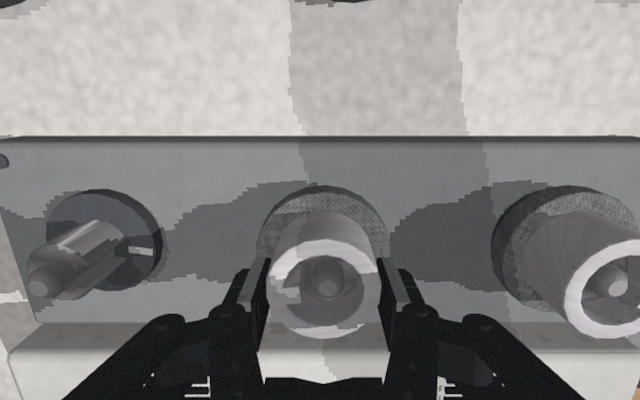

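```bash
python3 - <<'E'
from h import *
plan([((.648,-.0446,.18),3.06),((.63,-.2,.2),2.4),((.60,-.3644,.2),1.6),((.60,-.3644,.045),1.6),((.60,-.3644,.020),1.6)])
E
```

```text
from [ 0.6499 -0.0454  0.0533] 3.0627
travel [0.01, 0.003, -0.633] twist 0.001 rows 5 
travel [0.026, -0.782, -0.1] twist 0.21 rows 7 
travel [-0.445, -0.707, -0.0] twist 0.255 rows 8 
travel [0.0, -0.0, 0.775] twist -0.0 rows 5 
travel [0.0, -0.0, 0.125] twist -0.0 rows 2
```

{"method": "apply_moves", "body": {"targets": [{"claw": -1,"travel": [0,0,-0.1],"twist": 0},{"claw": -1,"travel": [0,0,-0.25],"twist": 0},{"claw": -1,"travel": [0.01,0.003,-0.4],"twist": 0.001},{"claw": -1,"travel": [0.01,0.003,-0.633],"twist": 0.001},{"claw": -1,"travel": [0.01,0.003,-0.633],"twist": 0.001},{"claw": -1,"travel": [0.01,0.003,-0.633],"twist": 0.001},{"claw": -1,"travel": [0.01,0.003,-0.633],"twist": 0.001}]}}

```text
t: 12.42
ee_pos: [0.6468, -0.0458, 0.1777]
eef_rot: [0.13, 3.139, -0.001]
force: [0.2, -0.4, -2.5]
gripper_width: 0.049
grip_force: 65.9
```

{"method": "apply_moves", "body": {"targets": [{"claw": -1,"travel": [0.026,-0.782,-0.1],"twist": 0.21},{"claw": -1,"travel": [0.026,-0.782,-0.1],"twist": 0.21},{"claw": -1,"travel": [0.026,-0.782,-0.1],"twist": 0.21},{"claw": -1,"travel": [0.026,-0.782,-0.1],"twist": 0.21},{"claw": -1,"travel": [0.026,-0.782,-0.1],"twist": 0.21},{"claw": -1,"travel": [0.026,-0.782,-0.1],"twist": 0.21},{"claw": -1,"travel": [0.026,-0.782,-0.1],"twist": 0.21}]}}

```text
t: 13.0
ee_pos: [0.6278, -0.2017, 0.1957]
eef_rot: [-1.143, -2.923, 0.001]
force: [-0.2, -0.1, -1.9]
gripper_width: 0.0488
grip_force: 65.9
```

{"method": "apply_moves", "body": {"targets": [{"claw": -1,"travel": [-0.445,-0.707,0],"twist": 0.255},{"claw": -1,"travel": [-0.445,-0.707,0],"twist": 0.255},{"claw": -1,"travel": [-0.445,-0.707,0],"twist": 0.255},{"claw": -1,"travel": [-0.445,-0.707,0],"twist": 0.255},{"claw": -1,"travel": [-0.445,-0.707,0],"twist": 0.255},{"claw": -1,"travel": [-0.445,-0.707,0],"twist": 0.255},{"claw": -1,"travel": [-0.445,-0.707,0],"twist": 0.255},{"claw": -1,"travel": [-0.445,-0.707,0],"twist": 0.255},{"claw": -1,"travel": [-0.445,-0.707,0],"twist": 0.255}]}}

```text
t: 13.75
ee_pos: [0.5987, -0.3646, 0.1966]
eef_rot: [-2.184, -2.255, 0.001]
force: [-0.4, 0.0, -1.7]
gripper_width: 0.0493
grip_force: 65.9
```

{"method": "apply_moves", "body": {"targets": [{"claw": -1,"travel": [0,0,0.2],"twist": 0},{"claw": -1,"travel": [0,0,0.4],"twist": 0},{"claw": -1,"travel": [0,0,0.6],"twist": 0},{"claw": -1,"travel": [0,0,0.7],"twist": 0},{"claw": -1,"travel": [0,0,0.775],"twist": 0},{"claw": -1,"travel": [0,0,0.775],"twist": 0},{"claw": -1,"travel": [0,0,0.775],"twist": 0}]}}

```text
t: 14.33
ee_pos: [0.5992, -0.3652, 0.0433]
eef_rot: [-2.189, -2.253, -0.0]
force: [0.5, 0.7, -0.8]
gripper_width: 0.0493
grip_force: 65.8
```

```bash
python3 - <<'E'
from h import *
o=status.observe();print(o['ee_pos'],o['force'],o['gripper_width'])
plan([((.60,-.3644,.020),1.6)])
E
```

```text
[ 0.59916554 -0.36520247  0.04329099] [ 0.54435078  0.72520536 -0.82550998] 0.04929807810716555
from [ 0.5992 -0.3652  0.0433] 1.5999
travel [0.004, 0.004, 0.116] twist -0.0 rows 2
```

{"method": "apply_moves", "body": {"targets": [{"claw": -1,"travel": [0,0,0.06],"twist": 0},{"claw": -1,"travel": [0,0,0.118],"twist": 0},{"claw": -1,"travel": [0,0,0.118],"twist": 0},{"claw": 0.4,"travel": [0,0,0.118],"twist": 0},{"claw": 0.4,"travel": [0,0,0.118],"twist": 0},{"claw": 0.4,"travel": [0,0,0.118],"twist": 0},{"claw": 0.4,"travel": [0,0,0.118],"twist": 0}]}}

```text
t: 14.92
ee_pos: [0.5991, -0.3655, 0.0199]
eef_rot: [2.19, 2.251, 0.0]
force: [0.1, -0.5, -0.1]
gripper_width: 0.0598
grip_force: 0.0
```

{"method": "apply_moves", "body": {"targets": [{"claw": 0.4,"travel": [0,0,-0.1],"twist": 0},{"claw": 0.4,"travel": [0,0,-0.3],"twist": 0},{"claw": 0.4,"travel": [0,0,-0.9],"twist": 0},{"claw": 0.4,"travel": [0,0,-0.9],"twist": 0},{"claw": 0.4,"travel": [0,0,-0.9],"twist": 0},{"claw": 0.4,"travel": [0,0,-0.9],"twist": 0},{"claw": 0.4,"travel": [0,0,-0.9],"twist": 0}]}}

```text
t: 15.5
ee_pos: [0.6002, -0.3659, 0.2029]
eef_rot: [2.187, 2.248, 0.002]
force: [0.2, 0.5, -1.2]
gripper_width: 0.0598
grip_force: 0.0
```

```bash
python3 - <<'E'
from h import *
s=snap('wrist');o=status.observe();print(o['ee_pos'])
try: print(ring(s,(.599,-.365,.051)))
except Exception as e: print(e)
plan([((.63,-.2,.2),2.3),((.65,-.02,.2),3.06),((.658,.0815,.18),3.06),((.658,.0815,.057),3.06)])
E
```

```text
[ 0.59913185 -0.36549127  0.20023765]
(array([ 0.59812076, -0.36322183,  0.051     ]), array([0.04743618, 0.04844014]))
from [ 0.5991 -0.3655  0.2002] 1.5982
travel [0.823, 0.177, 0.001] twist -0.223 rows 7 
travel [0.605, 0.673, 0.0] twist -0.242 rows 8 
travel [0.002, 0.51, 0.1] twist -0.0 rows 4 
travel [-0.0, -0.0, 0.615] twist -0.0 rows 4
```

{"method": "apply_moves", "body": {"targets": [{"claw": 1,"travel": [0.823,0.177,0.001],"twist": -0.223},{"claw": 1,"travel": [0.823,0.177,0.001],"twist": -0.223},{"claw": 1,"travel": [0.823,0.177,0.001],"twist": -0.223},{"claw": 1,"travel": [0.823,0.177,0.001],"twist": -0.223},{"claw": 1,"travel": [0.823,0.177,0.001],"twist": -0.223},{"claw": 1,"travel": [0.823,0.177,0.001],"twist": -0.223},{"claw": 1,"travel": [0.823,0.177,0.001],"twist": -0.223}]}}

```text
t: 16.13
ee_pos: [0.6292, -0.1989, 0.1975]
eef_rot: [-1.277, -2.868, 0.0]
force: [-0.3, 0.2, 0.3]
gripper_width: 0.0853
grip_force: 0.0
```

{"method": "apply_moves", "body": {"targets": [{"claw": 1,"travel": [0.605,0.673,0],"twist": -0.242},{"claw": 1,"travel": [0.605,0.673,0],"twist": -0.242},{"claw": 1,"travel": [0.605,0.673,0],"twist": -0.242},{"claw": 1,"travel": [0.605,0.673,0],"twist": -0.242},{"claw": 1,"travel": [0.605,0.673,0],"twist": -0.242},{"claw": 1,"travel": [0.605,0.673,0],"twist": -0.242},{"claw": 1,"travel": [0.605,0.673,0],"twist": -0.242},{"claw": 1,"travel": [0.605,0.673,0],"twist": -0.242}]}}

```text
t: 16.8
ee_pos: [0.6494, -0.0213, 0.1981]
eef_rot: [-0.139, -3.137, 0.001]
force: [0.0, -0.7, 0.7]
gripper_width: 0.0854
grip_force: 0.0
```

{"method": "apply_moves", "body": {"targets": [{"claw": 1,"travel": [0.002,0.51,0.1],"twist": 0},{"claw": 1,"travel": [0.002,0.51,0.1],"twist": 0},{"claw": 1,"travel": [0.002,0.51,0.1],"twist": 0},{"claw": 1,"travel": [0.002,0.51,0.1],"twist": 0},{"claw": 1,"travel": [0.002,0.51,0.1],"twist": 0},{"claw": 1,"travel": [0.002,0.51,0.1],"twist": 0}]}}

```text
t: 17.3
ee_pos: [0.658, 0.0794, 0.1788]
eef_rot: [-0.139, -3.138, 0.002]
force: [0.2, 0.1, -0.3]
gripper_width: 0.0855
grip_force: 0.0
```

```bash
python3 - <<'E'
from h import *
s=snap('wrist');o=status.observe();print(o['ee_pos'])
print(ring(s,(.6584,.0815,.086)));np.savez('wA.npz',**load('wrist'))
plan([((.6575,.080,.057),3.06)])
E
```

```text
[0.65814213 0.07911216 0.17898061]
(array([0.65762042, 0.08112645, 0.086     ]), array([0.04649971, 0.04891389]))
from [0.6581 0.0791 0.179 ] 3.0533
travel [0.004, 0.004, 0.61] twist -0.002 rows 4
```

{"method": "apply_moves", "body": {"targets": [{"claw": 1,"travel": [0,0.006,0.2],"twist": 0},{"claw": 1,"travel": [0,0.006,0.4],"twist": 0},{"claw": 1,"travel": [0,0.006,0.5],"twist": 0},{"claw": 1,"travel": [0,0.006,0.6],"twist": 0},{"claw": 1,"travel": [0,0.006,0.61],"twist": 0},{"claw": 1,"travel": [0,0.006,0.61],"twist": 0},{"claw": 1,"travel": [0,0.006,0.61],"twist": 0}]}}

```text
t: 17.93
ee_pos: [0.6587, 0.082, 0.0586]
eef_rot: [0.133, 3.137, 0.0]
force: [-0.1, 0.5, 0.8]
gripper_width: 0.0857
grip_force: 0.0
```

{"method": "apply_moves", "body": {"targets": [{"claw": -1,"travel": [0,0,0],"twist": 0},{"claw": -1,"travel": [0,0,0],"twist": 0},{"claw": -1,"travel": [0,0,0],"twist": 0},{"claw": -1,"travel": [0,0,0],"twist": 0},{"claw": -1,"travel": [0,0,0],"twist": 0},{"claw": -1,"travel": [0,0,0],"twist": 0},{"claw": -1,"travel": [0,0,0],"twist": 0}]}}

```text
t: 18.52
ee_pos: [0.6587, 0.0827, 0.0592]
eef_rot: [0.13, 3.137, -0.001]
force: [-2.8, -2.1, 9.4]
gripper_width: 0.0496
grip_force: 60.6
```

```bash
python3 - <<'E'
from h import *
o=status.observe();print(o['ee_pos'],o['force'],o['gripper_width'])
plan([((.656,.08,.2),3.06),((.63,-.1,.2),3.06),((.54,-.26,.2),2.3),((.46,-.364,.2),1.6),((.46,-.364,.045),1.6)])
E
```

```text
[0.65867468 0.08272785 0.05917097] [-2.82495268 -2.12744756  9.38922959] 0.04961937772393972
from [0.6587 0.0827 0.0592] 3.0587
travel [0.012, -0.015, -0.704] twist -0.0 rows 5 
travel [0.055, -0.907, -0.0] twist -0.0 rows 6 
travel [0.382, -0.835, -0.0] twist 0.242 rows 8 
travel [-0.122, -0.645, -0.0] twist 0.222 rows 7 
travel [0.0, 0.0, 0.775] twist 0.0 rows 5
```

{"method": "apply_moves", "body": {"targets": [{"claw": -1,"travel": [0,0,-0.1],"twist": 0},{"claw": -1,"travel": [0,0,-0.25],"twist": 0},{"claw": -1,"travel": [0.01,-0.01,-0.4],"twist": 0},{"claw": -1,"travel": [0.012,-0.015,-0.704],"twist": 0},{"claw": -1,"travel": [0.012,-0.015,-0.704],"twist": 0},{"claw": -1,"travel": [0.012,-0.015,-0.704],"twist": 0}]}}

```text
t: 19.02
ee_pos: [0.6572, 0.0809, 0.204]
eef_rot: [0.13, 3.131, 0.002]
force: [1.0, 0.2, -1.4]
gripper_width: 0.0494
grip_force: 63.2
```

{"method": "apply_moves", "body": {"targets": [{"claw": -1,"travel": [0.055,-0.907,0],"twist": 0},{"claw": -1,"travel": [0.055,-0.907,0],"twist": 0},{"claw": -1,"travel": [0.055,-0.907,0],"twist": 0},{"claw": -1,"travel": [0.055,-0.907,0],"twist": 0},{"claw": -1,"travel": [0.055,-0.907,0],"twist": 0},{"claw": -1,"travel": [0.055,-0.907,0],"twist": 0}]}}

```text
t: 19.52
ee_pos: [0.6279, -0.1071, 0.1964]
eef_rot: [-0.143, -3.136, 0.005]
force: [0.4, -1.1, -2.8]
gripper_width: 0.0491
grip_force: 63.4
```

{"method": "apply_moves", "body": {"targets": [{"claw": -1,"travel": [0.382,-0.835,0],"twist": 0.242},{"claw": -1,"travel": [0.382,-0.835,0],"twist": 0.242},{"claw": -1,"travel": [0.382,-0.835,0],"twist": 0.242},{"claw": -1,"travel": [0.382,-0.835,0],"twist": 0.242},{"claw": -1,"travel": [0.382,-0.835,0],"twist": 0.242},{"claw": -1,"travel": [0.382,-0.835,0],"twist": 0.242},{"claw": -1,"travel": [0.382,-0.835,0],"twist": 0.242},{"claw": -1,"travel": [0.382,-0.835,0],"twist": 0.242}]}}

```text
t: 20.18
ee_pos: [0.5395, -0.2587, 0.1974]
eef_rot: [-1.279, -2.869, -0.001]
force: [0.4, 0.5, -3.0]
gripper_width: 0.049
grip_force: 63.5
```

{"method": "apply_moves", "body": {"targets": [{"claw": -1,"travel": [-0.122,-0.645,0],"twist": 0.222},{"claw": -1,"travel": [-0.122,-0.645,0],"twist": 0.222},{"claw": -1,"travel": [-0.122,-0.645,0],"twist": 0.222},{"claw": -1,"travel": [-0.122,-0.645,0],"twist": 0.222},{"claw": -1,"travel": [-0.122,-0.645,0],"twist": 0.222},{"claw": -1,"travel": [-0.122,-0.645,0],"twist": 0.222},{"claw": -1,"travel": [-0.122,-0.645,0],"twist": 0.222},{"claw": -1,"travel": [-0.122,-0.645,0],"twist": 0.222}]}}

```text
t: 20.85
ee_pos: [0.4602, -0.3626, 0.1977]
eef_rot: [-2.178, -2.263, -0.0]
force: [-1.2, 0.2, -2.8]
gripper_width: 0.0491
grip_force: 63.7
```

```bash
python3 - <<'E'
from h import *
o=status.observe();print(o['ee_pos'],o['force'],o['gripper_width'])
plan([((.46,-.365,.05),1.6),((.46,-.365,.0255),1.6)])
E
```

```text
[ 0.4601782  -0.36258211  0.19766728] [-1.21326029  0.19898649 -2.76965247] 0.04911286511083512
from [ 0.4602 -0.3626  0.1977] 1.6092
travel [-0.012, -0.001, 0.738] twist 0.003 rows 5 
travel [-0.0, -0.0, 0.123] twist -0.0 rows 2
```

{"method": "apply_moves", "body": {"targets": [{"claw": -1,"travel": [-0.012,0,0.2],"twist": 0},{"claw": -1,"travel": [-0.012,0,0.4],"twist": 0},{"claw": -1,"travel": [-0.012,0,0.6],"twist": 0},{"claw": -1,"travel": [-0.012,0,0.738],"twist": 0},{"claw": -1,"travel": [-0.012,0,0.8],"twist": 0},{"claw": -1,"travel": [-0.012,0,0.861],"twist": 0},{"claw": -1,"travel": [-0.012,0,0.861],"twist": 0},{"claw": -1,"travel": [-0.012,0,0.861],"twist": 0}]}}

```text
t: 21.52
ee_pos: [0.4605, -0.3666, 0.0269]
eef_rot: [2.184, 2.256, 0.001]
force: [0.3, 0.1, -1.6]
gripper_width: 0.0493
grip_force: 66.8
```

{"method": "apply_moves", "body": {"targets": [{"claw": 0.4,"travel": [0,0,0],"twist": 0},{"claw": 0.4,"travel": [0,0,0],"twist": 0},{"claw": 0.4,"travel": [0,0,0],"twist": 0},{"claw": 0.4,"travel": [0,0,0],"twist": 0},{"claw": 0.4,"travel": [0,0,-0.2],"twist": 0},{"claw": 0.4,"travel": [0,0,-0.4],"twist": 0},{"claw": 0.4,"travel": [0,0,-1],"twist": 0},{"claw": 0.4,"travel": [0,0,-1],"twist": 0},{"claw": 0.4,"travel": [0,0,-1],"twist": 0},{"claw": 0.4,"travel": [0,0,-1],"twist": 0}]}}

```text
t: 22.35
ee_pos: [0.4623, -0.368, 0.2348]
eef_rot: [2.178, 2.246, 0.001]
force: [1.2, 0.1, 0.5]
gripper_width: 0.0599
grip_force: 0.0
```

{"method": "apply_moves", "body": {"targets": [{"claw": 1,"travel": [1,0,-0.55],"twist": -0.25},{"claw": 1,"travel": [1,0,-0.55],"twist": -0.25},{"claw": 1,"travel": [1,0,-0.55],"twist": -0.25},{"claw": 1,"travel": [1,0,-0.55],"twist": -0.25},{"claw": 1,"travel": [1,0,-0.55],"twist": -0.25},{"claw": 1,"travel": [1,0,-0.55],"twist": -0.25},{"claw": 1,"travel": [1,0,-0.55],"twist": -0.25},{"claw": 1,"travel": [1,0,-0.55],"twist": -0.25},{"claw": 1,"travel": [1,0,-0.55],"twist": -0.25}]}}

```text
t: 23.1
ee_pos: [0.4531, -0.1668, 0.3357]
eef_rot: [1.161, 2.919, -0.001]
force: [-0.4, 0.2, -0.6]
gripper_width: 0.0852
grip_force: 0.0
```

```bash
python3 - <<'E'
from h import *
s=snap('wrist','mid.png');t=snap('top');np.savez('wM.npz',**load('wrist'));o=status.observe();print(o['ee_pos'],yawof(Rm(o['eef_rot'])))
for n,P in dict(N1=(.48,-.018,.046),N2=(.467,-.211,.046),TA=(.46,-.364,.051),TB=(.598,-.363,.051)).items():
    for q in (s,t):
        try: print(n,proj(q,P).round(0),*[x.round(4) for x in ring(q,P)])
        except Exception as e: print(n,e)
E
```

```text
[ 0.45293336 -0.16727723  0.33523019] 2.383682065244235
N1 [424.  90.] [ 0.4788 -0.0172  0.046 ] [0.0468 0.0525]
N1 [318. 220.] [ 0.4801 -0.0184  0.046 ] [0.0465 0.0472]
N2 [307. 185.] [ 0.4663 -0.2108  0.046 ] [0.0471 0.0484]
N2 [384. 225.] [ 0.4676 -0.229   0.046 ] [0.0209 0.101 ]
TA [229. 252.] [ 0.4602 -0.367   0.051 ] [0.0433 0.0492]
TA [437. 227.] [ 0.4888 -0.3537  0.051 ] [0.0575 0.1925]
TB [296. 309.] [ 0.5983 -0.3641  0.051 ] [0.0415 0.0482]
TB [436. 180.] [ 0.6002 -0.3636  0.051 ] [0.0473 0.0482]
```

View pics/mid.png

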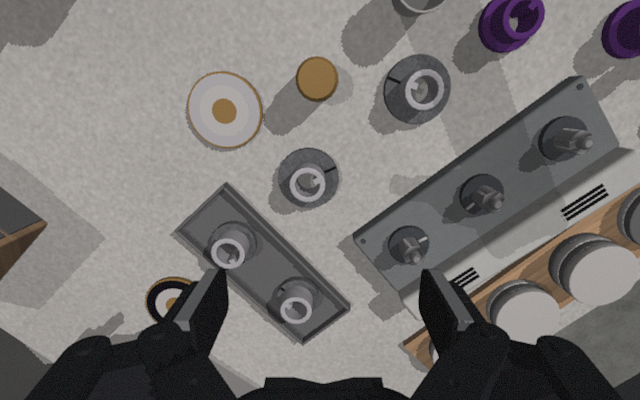

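Both worn wheels lie in the tray, with hubs at (228,252) and (296,310). The spindles at (408,245), (483,197) and (566,140) are empty. New wheels are at (418,90) and (308,180). Next I'll measure the tab and key angles.

```bash
cat >> h.py <<'E'
def polar(s,c,z,r0,r1,dark):
    """angle (deg) of a thin dark/bright radial line on plane z around world c"""
    th=np.radians(np.arange(0,360,1.)); rr=np.linspace(r0,r1,12)
    g=s['image'].min(2).astype(np.float32)
    P=np.array([[proj(s,(c[0]+r*np.cos(a),c[1]+r*np.sin(a),z)) for r in rr] for a in th],np.float32)
    v=cv2.remap(g,P[...,0],P[...,1],cv2.INTER_LINEAR).mean(1)
    n=len(v);w=np.r_[v[-20:],v,v[:20]];base=np.array([np.median(w[i:i+41]) for i in range(n)])
    d=(base-v) if dark else (v-base)
    i=int(np.argmax(d)); k=np.arange(i-8,i+9)%n; wt=np.clip(d[k],0,None)
    j=[x for x in np.argsort(-d) if min((x-i)%n,(i-x)%n)>25][0]
    return i+(np.arange(-8,9)*wt).sum()/wt.sum(), d[i], (j,d[j])
E
python3 - <<'E'
from h import *
L=lambda n:dict(np.load(n))
A=(.658,.0815);B=(.6485,-.0436);C=(.6388,-.1687)
for f in('w0.npz','wM.npz'):
    s=L(f)
    print(f,'N1',polar(s,(.4795,-.018),.014,.031,.043,1),'N2',polar(s,(.4668,-.211),.014,.031,.043,1))
for f in('w0.npz','wM.npz','wB.npz','wA.npz'):
    s=L(f);print(f,'C',polar(s,C,.04,.018,.028,0),'B',polar(s,B,.04,.018,.028,0),'A',polar(s,A,.04,.018,.028,0))
s=L('wB.npz');print('wornB',polar(s,B,.054,.027,.034,1),'wornA',polar(s,A,.054,.027,.034,1), polar(L('wA.npz'),A,.054,.027,.034,1))
E
```

```text
w0.npz N1 (np.float64(205.34931855854123), np.float32(64.620926), (np.int64(54), np.float32(5.300537))) N2 (np.float64(70.64055348777806), np.float32(63.218422), (np.int64(236), np.float32(9.531006)))
wM.npz N1 (np.float64(204.98016821989378), np.float32(63.188232), (np.int64(117), np.float32(4.140541))) N2 (np.float64(70.76195815214746), np.float32(62.44336), (np.int64(240), np.float32(7.861328)))
w0.npz C (np.float64(76.18310634949741), np.float32(86.6836), (np.int64(339), np.float32(16.83683))) B (np.float64(311.39991142828796), np.float32(39.762047), (np.int64(57), np.float32(20.447426))) A (np.float64(347.0887948352136), np.float32(43.88021), (np.int64(73), np.float32(37.115227)))
wM.npz C (np.float64(76.13659371661197), np.float32(88.3518), (np.int64(351), np.float32(18.494705))) B (np.float64(273.4319540406509), np.float32(54.754803), (np.int64(47), np.float32(10.425133))) A (np.float64(68.67788338616361), np.float32(29.003014), (np.int64(7), np.float32(11.226078)))
wB.npz C (np.float64(76.97046143789586), np.float32(102.344475), (np.int64(295), np.float32(30.424965))) B (np.float64(309.9630585518596), np.float32(33.830902), (np.int64(278), np.float32(17.36409))) A (np.float64(354.2169941109803), np.float32(34.423912), (np.int64(112), np.float32(33.997314)))
wA.npz C (np.float64(77.81859216156255), np.float32(98.74691), (np.int64(254), np.float32(23.926102))) B (np.float64(297.75500212409696), np.float32(28.587646), (np.int64(259), np.float32(11.632645))) A (np.float64(30.724858668245837), np.float32(29.472488), (np.int64(277), np.float32(24.732742)))
wornB (np.float64(272.4479759859955), np.float32(34.843178), (np.int64(172), np.float32(6.1030273))) wornA (np.float64(71.40652198760104), np.float32(39.611168), (np.int64(166), np.float32(9.155846))) (np.float64(62.17055251131072), np.float32(18.226807), (np.int64(167), np.float32(8.47982)))
```

```bash
python3 - <<'E'
from h import *
plan([((.4668,-.2112,.16),2.95),((.4668,-.2112,.018),2.95)])
E
```

```text
from [ 0.4529 -0.1673  0.3352] 2.3837
travel [-0.201, -0.112, 0.876] twist -0.18 rows 6 
travel [-0.0, -0.0, 0.71] twist -0.0 rows 5
```

{"method": "apply_moves", "body": {"targets": [{"claw": 1,"travel": [-0.201,-0.112,0.876],"twist": -0.18},{"claw": 1,"travel": [-0.201,-0.112,0.876],"twist": -0.18},{"claw": 1,"travel": [-0.201,-0.112,0.876],"twist": -0.18},{"claw": 1,"travel": [-0.201,-0.112,0.876],"twist": -0.18},{"claw": 1,"travel": [-0.201,-0.112,0.876],"twist": -0.18},{"claw": 1,"travel": [-0.201,-0.112,0.876],"twist": -0.18},{"claw": 1,"travel": [-0.201,-0.112,0.876],"twist": -0.18},{"claw": 1,"travel": [-0.201,-0.112,0.876],"twist": -0.18}]}}

```text
t: 23.87
ee_pos: [0.468, -0.2104, 0.162]
eef_rot: [0.302, 3.125, -0.001]
force: [0.6, -0.0, -0.1]
gripper_width: 0.0855
grip_force: 0.0
```

```bash
python3 - <<'E'
from h import *
s=snap('wrist')
c,d=ring(s,(.4668,-.2112,.046));c,d=ring(s,c);print(c,d,polar(s,c,.014,.031,.043,1))
plan([((c[0],c[1],.018),2.95)])
E
```

```text
[ 0.46633967 -0.21109201  0.046     ] [0.04668828 0.0486934 ] (np.float64(69.55310746675471), np.float32(72.90234), (np.int64(191), np.float32(5.3322754)))
from [ 0.4682 -0.2104  0.1624] 2.9499
travel [0.009, -0.005, 0.722] twist -0.0 rows 5
```

{"method": "apply_moves", "body": {"targets": [{"claw": 1,"travel": [0.009,-0.005,0.2],"twist": 0},{"claw": 1,"travel": [0.009,-0.005,0.4],"twist": 0},{"claw": 1,"travel": [0.009,-0.005,0.55],"twist": 0},{"claw": 1,"travel": [0.009,-0.005,0.65],"twist": 0},{"claw": 1,"travel": [0.009,-0.005,0.722],"twist": 0},{"claw": 1,"travel": [0.009,-0.005,0.722],"twist": 0},{"claw": 1,"travel": [0.009,-0.005,0.722],"twist": 0}]}}

```text
t: 24.5
ee_pos: [0.466, -0.211, 0.0173]
eef_rot: [0.298, 3.126, -0.001]
force: [0.5, -0.0, 0.4]
gripper_width: 0.0857
grip_force: 0.0
```

{"method": "apply_moves", "body": {"targets": [{"claw": -1,"travel": [0,0,0],"twist": 0},{"claw": -1,"travel": [0,0,0],"twist": 0},{"claw": -1,"travel": [0,0,0],"twist": 0},{"claw": -1,"travel": [0,0,0],"twist": 0},{"claw": -1,"travel": [0,0,0],"twist": 0},{"claw": -1,"travel": [0,0,0],"twist": 0},{"claw": -1,"travel": [0,0,0],"twist": 0}]}}

```text
t: 25.08
ee_pos: [0.4663, -0.2114, 0.0182]
eef_rot: [0.298, 3.125, -0.002]
force: [-4.2, 1.5, 13.6]
gripper_width: 0.0485
grip_force: 59.9
```

{"method": "apply_moves", "body": {"targets": [{"claw": -1,"travel": [0,0,-0.2],"twist": 0},{"claw": -1,"travel": [0,0,-0.4],"twist": 0},{"claw": -1,"travel": [0,0,-0.8],"twist": 0},{"claw": -1,"travel": [0,0,-0.8],"twist": 0},{"claw": -1,"travel": [0,0,-0.8],"twist": 0},{"claw": -1,"travel": [0,0,-0.8],"twist": 0},{"claw": -1,"travel": [0,0,-0.8],"twist": 0}]}}

```text
t: 25.67
ee_pos: [0.4648, -0.2109, 0.1758]
eef_rot: [-0.297, -3.127, 0.001]
force: [0.3, 0.4, -3.5]
gripper_width: 0.0488
grip_force: 64.1
```

```bash
python3 - <<'E'
from h import *
s=snap('wrist');np.savez('wH.npz',**load('wrist'));o=status.observe();p=o['ee_pos'];print(p,yawof(Rm(o['eef_rot'])),o['gripper_width'])
zt=p[2]-.018+.046
for thr in (None,):
    c,d=ring(s,(p[0],p[1],zt));print(c,d,c-p)
im=s['image'];print(proj(s,(p[0],p[1],zt)))
cv2.imwrite('pics/held.png',cv2.convertScaleAbs(cv2.resize(im[180:380,200:440,::-1],None,fx=3,fy=3),alpha=1.5))
E
```

```text
[ 0.46438805 -0.21073812  0.1750045 ] 2.9520852205244132 0.048590120158361096
[ 0.45619666 -0.21043526  0.2030045 ] [0.02599974 0.04432452] [-0.00819138  0.00030286  0.028     ]
[324.7628361  285.55488552]
```

View pics/held.png

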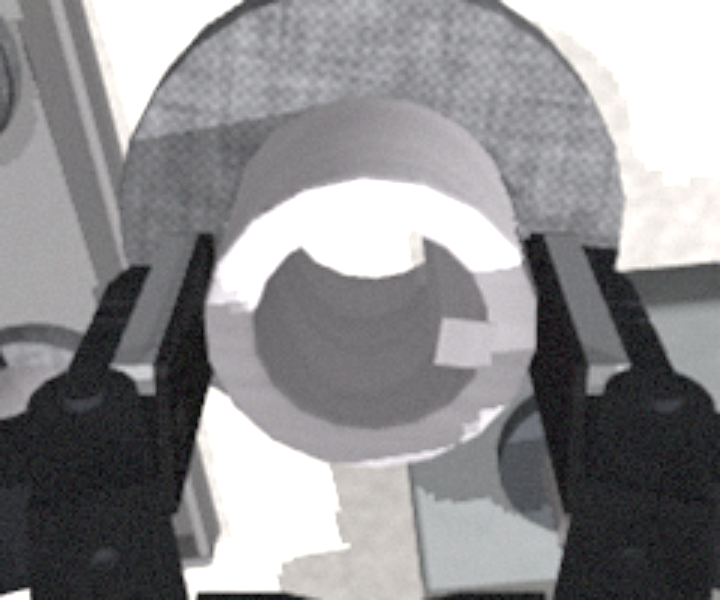

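The held wheel is centred between the fingers, with ring centre about (371,322) and tab at (465,342) in crop pixels, within 1 mm of the TCP. Next I'll check the spindle axes by overlaying the predicted flange and nose circles.

```bash
python3 - <<'E'
from h import *
L=lambda n:dict(np.load(n))
A=(.658,.0816);B=(.6484,-.0436);C=(.6388,-.1688)
tiles=[]
for f,c in (('wB.npz',C),('wM.npz',C),('wM.npz',B)):
    s=L(f);k=6 if f=='wB.npz' else 8;u,v=[int(x) for x in proj(s,(*c,.05))];h=int(192/k)
    im=cv2.convertScaleAbs(cv2.resize(s['image'][v-h:v+h,u-h:u+h,::-1],None,fx=k,fy=k,interpolation=cv2.INTER_CUBIC),alpha=1.6)
    for z,r,col in((.04,.03,(0,0,255)),(.083,.0075,(0,255,0)),(.07,.015,(255,100,0))):
        P=np.array([(proj(s,(c[0]+r*np.cos(a),c[1]+r*np.sin(a),z))-[u-h,v-h]+.5)*k-.5 for a in np.linspace(0,6.3,60)])
        cv2.polylines(im,[P.round().astype(np.int32)],True,col,1)
    tiles.append(cv2.resize(im,(264,264)))
cv2.imwrite('pics/ov.png',np.hstack(tiles))
E
```

```text
(no output)
```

View pics/ov.png

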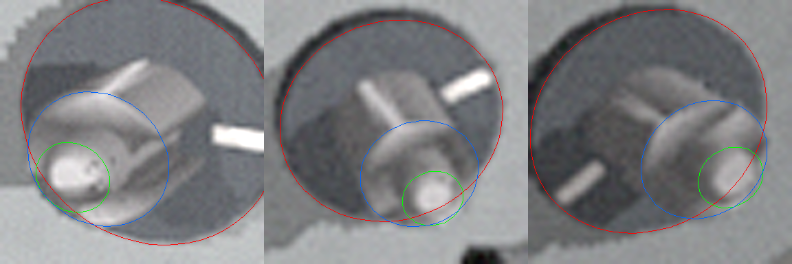

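The overlays match the flanges, shafts and noses to about 1 mm. C is at (.6386,-.1683) and B about (.6485,-.043). I'll carry N2 to C.

```bash
python3 - <<'E'
from h import *
plan([((.6386,-.1683,.16),3.058)])
E
```

```text
from [ 0.4644 -0.2107  0.175 ] 2.9521
travel [-0.815, 0.372, 0.075] twist -0.034 rows 6
```

{"method": "apply_moves", "body": {"targets": [{"claw": -1,"travel": [-0.815,0.372,0.075],"twist": -0.034},{"claw": -1,"travel": [-0.815,0.372,0.075],"twist": -0.034},{"claw": -1,"travel": [-0.815,0.372,0.075],"twist": -0.034},{"claw": -1,"travel": [-0.815,0.372,0.075],"twist": -0.034},{"claw": -1,"travel": [-0.815,0.372,0.075],"twist": -0.034},{"claw": -1,"travel": [-0.815,0.372,0.075],"twist": -0.034},{"claw": -1,"travel": [-0.815,0.372,0.075],"twist": -0.034},{"claw": -1,"travel": [-0.815,0.372,0.075],"twist": -0.034},{"claw": -1,"travel": [-0.815,0.372,0.075],"twist": -0.034}]}}

```text
t: 26.47
ee_pos: [0.6383, -0.1694, 0.1608]
eef_rot: [-0.131, -3.138, 0.001]
force: [-0.2, 0.1, -2.2]
gripper_width: 0.0487
grip_force: 64.1
```

```bash
python3 - <<'E'
from h import *
plan([((.6386,-.1683,.094),3.058)])
E
```

```text
from [ 0.6383 -0.1694  0.1608] 3.0581
travel [-0.001, 0.006, 0.334] twist 0.0 rows 3
```

{"method": "apply_moves", "body": {"targets": [{"claw": -1,"travel": [-0.001,0.006,0.12],"twist": 0},{"claw": -1,"travel": [-0.001,0.006,0.24],"twist": 0},{"claw": -1,"travel": [-0.001,0.006,0.334],"twist": 0},{"claw": -1,"travel": [-0.001,0.006,0.334],"twist": 0},{"claw": -1,"travel": [-0.001,0.006,0.334],"twist": 0}]}}

```text
t: 26.88
ee_pos: [0.6386, -0.1681, 0.0943]
eef_rot: [-0.131, -3.137, 0.0]
force: [-0.1, 0.5, -1.1]
gripper_width: 0.0486
grip_force: 64.1
```

{"method": "apply_moves", "body": {"targets": [{"claw": -1,"travel": [0,0,0.03],"twist": 0},{"claw": -1,"travel": [0,0,0.06],"twist": 0},{"claw": -1,"travel": [0,0,0.06],"twist": 0}]}}

```text
t: 27.13
ee_pos: [0.64, -0.1676, 0.0832]
eef_rot: [0.13, 3.138, -0.001]
force: [-0.5, -0.7, -2.7]
gripper_width: 0.0488
grip_force: 64.3
```

{"method": "apply_moves", "body": {"targets": [{"claw": -1,"travel": [0,0,0.03],"twist": 0},{"claw": -1,"travel": [0,0,0.06],"twist": 0},{"claw": -1,"travel": [0,0,0.09],"twist": 0},{"claw": -1,"travel": [0,0,0.115],"twist": 0},{"claw": -1,"travel": [0,0,0.115],"twist": 0},{"claw": -1,"travel": [0,0,0.115],"twist": 0}]}}

```text
t: 27.63
ee_pos: [0.6396, -0.1673, 0.0589]
eef_rot: [-0.129, -3.139, -0.0]
force: [-0.8, -0.2, -1.2]
gripper_width: 0.0485
grip_force: 64.3
```

It's in. Release, rise, then go to N1.

{"method": "apply_moves", "body": {"targets": [{"claw": 0.5,"travel": [0,0,0],"twist": 0},{"claw": 0.5,"travel": [0,0,0],"twist": 0},{"claw": 0.5,"travel": [0,0,0],"twist": 0},{"claw": 0.5,"travel": [0,0,0],"twist": 0},{"claw": 0.5,"travel": [0,0,0],"twist": 0},{"claw": 0.5,"travel": [0,0,-0.2],"twist": 0},{"claw": 0.5,"travel": [0,0,-0.4],"twist": 0},{"claw": 0.5,"travel": [0,0,-0.75],"twist": 0},{"claw": 0.5,"travel": [0,0,-0.75],"twist": 0},{"claw": 0.5,"travel": [0,0,-0.75],"twist": 0}]}}

```text
t: 28.47
ee_pos: [0.6425, -0.1674, 0.2173]
eef_rot: [0.129, 3.129, -0.003]
force: [0.9, -0.3, -0.1]
gripper_width: 0.0643
grip_force: 0.0
```

```bash
python3 - <<'E'
from h import *
s=snap('wrist');np.savez('wC.npz',**load('wrist'))
for z in(.086,.116):
    c,d=ring(s,(.6386,-.1683,z));c,d=ring(s,c);print(z,c,d)
print('B key',polar(s,(.6485,-.043),.04,.018,.028,0))
plan([((.52,-.06,.2),3.06),((.4795,-.018,.16),2.55)])
E
```

```text
0.086 [ 0.63927928 -0.16753973  0.086     ] [0.04679112 0.04852254]
0.116 [ 0.63088245 -0.16682719  0.116     ] [0.0419058  0.04346963]
B key (np.float64(271.77067211875016), np.float32(62.700356), (np.int64(80), np.float32(9.44783)))
from [ 0.6415 -0.1673  0.2137] 3.059
travel [0.65, 0.485, 0.068] twist -0.0 rows 5 
travel [0.219, 0.192, 0.2] twist 0.162 rows 6
```

```bash
python3 - <<'E'
from h import *
plan([((.52,-.06,.2),2.5),((.4795,-.018,.16),1.89)])
E
```

```text
from [ 0.6415 -0.1673  0.2137] 3.059
travel [0.65, 0.485, 0.068] twist 0.178 rows 6 
travel [0.287, 0.047, 0.2] twist 0.194 rows 6
```

{"method": "apply_moves", "body": {"targets": [{"claw": 1,"travel": [0.65,0.485,0.068],"twist": 0.178},{"claw": 1,"travel": [0.65,0.485,0.068],"twist": 0.178},{"claw": 1,"travel": [0.65,0.485,0.068],"twist": 0.178},{"claw": 1,"travel": [0.65,0.485,0.068],"twist": 0.178},{"claw": 1,"travel": [0.65,0.485,0.068],"twist": 0.178},{"claw": 1,"travel": [0.65,0.485,0.068],"twist": 0.178}]}}

```text
t: 29.02
ee_pos: [0.5164, -0.0589, 0.1952]
eef_rot: [-0.992, -2.98, 0.003]
force: [0.6, -0.9, 0.8]
gripper_width: 0.0856
grip_force: 0.0
```

{"method": "apply_moves", "body": {"targets": [{"claw": 1,"travel": [0.287,0.047,0.2],"twist": 0.194},{"claw": 1,"travel": [0.287,0.047,0.2],"twist": 0.194},{"claw": 1,"travel": [0.287,0.047,0.2],"twist": 0.194},{"claw": 1,"travel": [0.287,0.047,0.2],"twist": 0.194},{"claw": 1,"travel": [0.287,0.047,0.2],"twist": 0.194},{"claw": 1,"travel": [0.287,0.047,0.2],"twist": 0.194},{"claw": 1,"travel": [0.287,0.047,0.2],"twist": 0.194},{"claw": 1,"travel": [0.287,0.047,0.2],"twist": 0.194}]}}

```text
t: 29.68
ee_pos: [0.478, -0.0184, 0.1556]
eef_rot: [-1.834, -2.55, -0.0]
force: [0.1, 1.0, 0.4]
gripper_width: 0.0857
grip_force: 0.0
```

```bash
python3 - <<'E'
from h import *
s=snap('wrist')
c,d=ring(s,(.4795,-.018,.046));c,d=ring(s,c);print(c,d,polar(s,c,.014,.031,.043,1))
plan([((c[0],c[1],.018),1.89)])
E
```

```text
[ 0.47895735 -0.0171509   0.046     ] [0.04681605 0.04847424] (np.float64(207.67381906702735), np.float32(64.78076), (np.int64(236), np.float32(5.7141113)))
from [ 0.4779 -0.0184  0.1556] 1.8938
travel [0.004, 0.007, 0.688] twist 0.001 rows 5
```

{"method": "apply_moves", "body": {"targets": [{"claw": 1,"travel": [0.004,0.007,0.2],"twist": 0},{"claw": 1,"travel": [0.004,0.007,0.4],"twist": 0},{"claw": 1,"travel": [0.004,0.007,0.55],"twist": 0},{"claw": 1,"travel": [0.004,0.007,0.65],"twist": 0},{"claw": 1,"travel": [0.004,0.007,0.688],"twist": 0},{"claw": 1,"travel": [0.004,0.007,0.688],"twist": 0},{"claw": 1,"travel": [0.004,0.007,0.688],"twist": 0}]}}

```text
t: 30.32
ee_pos: [0.4794, -0.0168, 0.019]
eef_rot: [1.838, 2.547, 0.001]
force: [0.5, 0.2, -0.0]
gripper_width: 0.0856
grip_force: 0.0
```

{"method": "apply_moves", "body": {"targets": [{"claw": -1,"travel": [0,0,0],"twist": 0},{"claw": -1,"travel": [0,0,0],"twist": 0},{"claw": -1,"travel": [0,0,0],"twist": 0},{"claw": -1,"travel": [0,0,0],"twist": 0},{"claw": -1,"travel": [0,0,0],"twist": 0},{"claw": -1,"travel": [0,0,0],"twist": 0},{"claw": -1,"travel": [0,0,0],"twist": 0}]}}

```text
t: 30.9
ee_pos: [0.4796, -0.0171, 0.02]
eef_rot: [1.838, 2.545, -0.0]
force: [-5.2, -0.5, 15.3]
gripper_width: 0.0487
grip_force: 59.6
```

{"method": "apply_moves", "body": {"targets": [{"claw": -1,"travel": [0,0,-0.2],"twist": 0},{"claw": -1,"travel": [0,0,-0.4],"twist": 0},{"claw": -1,"travel": [0,0,-0.8],"twist": 0},{"claw": -1,"travel": [0,0,-0.8],"twist": 0},{"claw": -1,"travel": [0,0,-0.8],"twist": 0},{"claw": -1,"travel": [0,0,-0.8],"twist": 0},{"claw": -1,"travel": [0,0,-0.8],"twist": 0}]}}

```text
t: 31.48
ee_pos: [0.4784, -0.0171, 0.1777]
eef_rot: [1.84, 2.546, -0.001]
force: [0.8, -0.0, -3.7]
gripper_width: 0.0481
grip_force: 64.4
```

```bash
python3 - <<'E'
from h import *
s=snap('wrist');np.savez('wH2.npz',**load('wrist'));o=status.observe();p=o['ee_pos'];y=yawof(Rm(o['eef_rot']));print(p,y,o['gripper_width'])
# held ring shift relative to the first held wheel (same hand): compare pictures by ECC-free phase of crops
h1=dict(np.load('wH.npz'))['image'];h2=s['image']
out=[]
for h in (h1,h2):
    out.append(cv2.resize(h[220:350,250:395,::-1],None,fx=2.7,fy=2.7))
cv2.imwrite('pics/held2.png',cv2.convertScaleAbs(np.hstack(out),alpha=1.5))
plan([((.58,-.03,.165),y+.6),((.6485,-.043,.16),y+np.radians(66))])
E
```

```text
[ 0.47792699 -0.01700083  0.17701866] 1.890412471807481 0.0486877663817937
from [ 0.4779 -0.017   0.177 ] 1.8904
travel [-0.222, 0.464, 0.06] twist -0.191 rows 6 
travel [-0.312, 0.156, 0.025] twist -0.176 rows 6
```

View pics/held2.png

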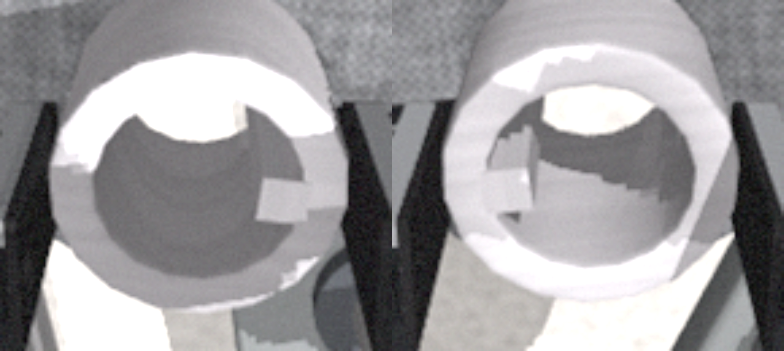

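The held pair shows wheel 1 gripped squarely, with ring centre at (590,173), tab to the left, and about 1.3 mm further along tool +x than the previous wheel. I'll carry it to B, corrected by about 1 mm.

{"method": "apply_moves", "body": {"targets": [{"claw": -1,"travel": [-0.222,0.464,0.06],"twist": -0.191},{"claw": -1,"travel": [-0.222,0.464,0.06],"twist": -0.191},{"claw": -1,"travel": [-0.222,0.464,0.06],"twist": -0.191},{"claw": -1,"travel": [-0.222,0.464,0.06],"twist": -0.191},{"claw": -1,"travel": [-0.222,0.464,0.06],"twist": -0.191},{"claw": -1,"travel": [-0.222,0.464,0.06],"twist": -0.191}]}}

```text
t: 32.03
ee_pos: [0.58, -0.0296, 0.1638]
eef_rot: [-0.996, -2.975, -0.0]
force: [-0.4, 0.4, -1.3]
gripper_width: 0.0484
grip_force: 64.4
```

{"method": "apply_moves", "body": {"targets": [{"claw": -1,"travel": [-0.312,0.156,0.025],"twist": -0.178},{"claw": -1,"travel": [-0.312,0.156,0.025],"twist": -0.178},{"claw": -1,"travel": [-0.312,0.156,0.025],"twist": -0.178},{"claw": -1,"travel": [-0.312,0.156,0.025],"twist": -0.178},{"claw": -1,"travel": [-0.312,0.156,0.025],"twist": -0.178},{"claw": -1,"travel": [-0.312,0.156,0.025],"twist": -0.178},{"claw": -1,"travel": [-0.312,0.156,0.025],"twist": -0.178},{"claw": -1,"travel": [-0.312,0.156,0.025],"twist": -0.178}]}}

```text
t: 32.7
ee_pos: [0.649, -0.0429, 0.1607]
eef_rot: [-0.15, -3.137, 0.0]
force: [1.1, 0.2, -2.0]
gripper_width: 0.0487
grip_force: 64.4
```

```bash
python3 - <<'E'
from h import *
plan([((.6493,-.043,.096),1.8904+np.radians(66.3))])
E
```

```text
from [ 0.649  -0.0429  0.1607] 3.0459
travel [-0.002, -0.0, 0.323] twist -0.001 rows 3
```

{"method": "apply_moves", "body": {"targets": [{"claw": -1,"travel": [-0.002,0,0.12],"twist": 0},{"claw": -1,"travel": [-0.002,0,0.24],"twist": 0},{"claw": -1,"travel": [-0.002,0,0.323],"twist": 0},{"claw": -1,"travel": [-0.002,0,0.323],"twist": 0},{"claw": -1,"travel": [-0.002,0,0.323],"twist": 0}]}}

```text
t: 33.12
ee_pos: [0.6493, -0.043, 0.0963]
eef_rot: [-0.147, -3.137, 0.0]
force: [0.7, -0.3, -1.3]
gripper_width: 0.0486
grip_force: 64.4
```

{"method": "apply_moves", "body": {"targets": [{"claw": -1,"travel": [0,0,0.03],"twist": 0},{"claw": -1,"travel": [0,0,0.06],"twist": 0},{"claw": -1,"travel": [0,0,0.06],"twist": 0}]}}

```text
t: 33.37
ee_pos: [0.6501, -0.043, 0.0849]
eef_rot: [0.145, 3.137, -0.0]
force: [-0.2, 0.1, -2.6]
gripper_width: 0.0486
grip_force: 64.4
```

No contact, so it's entering. Now down to home.

{"method": "apply_moves", "body": {"targets": [{"claw": -1,"travel": [0,0,0.03],"twist": 0},{"claw": -1,"travel": [0,0,0.06],"twist": 0},{"claw": -1,"travel": [0,0,0.09],"twist": 0},{"claw": -1,"travel": [0,0,0.118],"twist": 0},{"claw": -1,"travel": [0,0,0.118],"twist": 0},{"claw": -1,"travel": [0,0,0.118],"twist": 0}]}}

```text
t: 33.87
ee_pos: [0.6497, -0.0429, 0.0605]
eef_rot: [-0.144, -3.138, -0.0]
force: [-0.3, 0.2, -1.8]
gripper_width: 0.0482
grip_force: 64.5
```

{"method": "apply_moves", "body": {"targets": [{"claw": 0.5,"travel": [0,0,0],"twist": 0},{"claw": 0.5,"travel": [0,0,0],"twist": 0},{"claw": 0.5,"travel": [0,0,0],"twist": 0},{"claw": 0.5,"travel": [0,0,0],"twist": 0},{"claw": 0.5,"travel": [0,0,0],"twist": 0},{"claw": 0.5,"travel": [0,0,-0.2],"twist": 0},{"claw": 0.5,"travel": [0,0,-0.4],"twist": 0},{"claw": 0.5,"travel": [0,0,-0.9],"twist": 0},{"claw": 0.5,"travel": [0,0,-0.9],"twist": 0},{"claw": 0.5,"travel": [0,0,-0.9],"twist": 0}]}}

```text
t: 34.7
ee_pos: [0.6514, -0.0423, 0.2477]
eef_rot: [0.144, 3.131, 0.0]
force: [0.6, 0.1, 0.7]
gripper_width: 0.064
grip_force: 0.0
```

```bash
python3 - <<'E'
from h import *
s=snap('wrist','both.png')
for n,P in dict(B=(.649,-.043,.086),C=(.639,-.1675,.086)).items():
    c,d=ring(s,P);c,d=ring(s,c);print(n,c.round(4),d.round(4))
t=snap('top')
for n,P in dict(B=(.649,-.043,.086),C=(.639,-.1675,.086),TA=(.46,-.367,.051),TB=(.598,-.364,.051)).items():
    c,d=ring(t,P);print(n,c.round(4),d.round(4))
plan([((.57,.12,.28),2.6),((.52,.27,.28),2.2)])
E
```

```text
B [ 0.6492 -0.0433  0.086 ] [0.0475 0.0487]
C [ 0.6397 -0.1683  0.086 ] [0.0453 0.0511]
B [ 0.6568 -0.0465  0.086 ] [0.0697 0.1347]
C [ 0.6434 -0.1747  0.086 ] [0.0315 0.0438]
TA [ 0.4622 -0.3668  0.051 ] [0.0475 0.0488]
TB [ 0.6001 -0.3637  0.051 ] [0.0469 0.0484]
from [ 0.6515 -0.0424  0.2457] 3.0497
travel [0.48, 0.771, -0.171] twist 0.143 rows 6 
travel [0.601, 0.514, -0.0] twist 0.127 rows 5
```

{"method": "apply_moves", "body": {"targets": [{"claw": 0,"travel": [0.48,0.771,-0.171],"twist": 0.143},{"claw": 0,"travel": [0.48,0.771,-0.171],"twist": 0.143},{"claw": 0,"travel": [0.48,0.771,-0.171],"twist": 0.143},{"claw": 0,"travel": [0.48,0.771,-0.171],"twist": 0.143},{"claw": 0,"travel": [0.48,0.771,-0.171],"twist": 0.143},{"claw": 0,"travel": [0.48,0.771,-0.171],"twist": 0.143},{"claw": 0,"travel": [0.48,0.771,-0.171],"twist": 0.143}]}}

```text
t: 35.38
ee_pos: [0.5678, 0.1202, 0.2748]
eef_rot: [0.836, 3.028, -0.001]
force: [0.8, 0.3, -1.2]
gripper_width: 0.043
grip_force: 0.0
```

{"method": "apply_moves", "body": {"targets": [{"claw": 0,"travel": [0.601,0.514,0],"twist": 0.127},{"claw": 0,"travel": [0.601,0.514,0],"twist": 0.127},{"claw": 0,"travel": [0.601,0.514,0],"twist": 0.127},{"claw": 0,"travel": [0.601,0.514,0],"twist": 0.127},{"claw": 0,"travel": [0.601,0.514,0],"twist": 0.127},{"claw": 0,"travel": [0.601,0.514,0],"twist": 0.127},{"claw": 0,"travel": [0.601,0.514,0],"twist": 0.127}]}}

```text
t: 35.97
ee_pos: [0.5193, 0.2677, 0.2741]
eef_rot: [-1.424, -2.8, 0.002]
force: [0.4, -0.4, -0.1]
gripper_width: 0.0427
grip_force: 0.0
```

```bash
python3 - <<'E'
from h import *
t=snap('top')
for n,P in dict(B=(.649,-.043,.086),C=(.639,-.1675,.086)).items():
    c,d=ring(t,P);print(n,c.round(4),d.round(4))
s=snap('wrist');im=s['image'].astype(int);u,v=proj(s,(.4945,.3632,.104));print(u,v)
n,l,st,c=cv2.connectedComponentsWithStats(((im.min(2)>125)*255).astype(np.uint8))
for i in range(1,n):
    if 10<st[i,4]<400 and np.hypot(*(c[i]-[u,v]))<25:
        ys,xs=np.nonzero(l==i);P=np.array([ray(s,(x,y),.112)[:2] for x,y in zip(xs,ys)]);w,V=np.linalg.eigh(np.cov(P.T));d=V[:,1]
        print(c[i],st[i,4],P.mean(0).round(4),np.degrees(np.arctan2(d[1],d[0])).round(1),np.ptp((P-P.mean(0))@d))
plan([((.4945,.3625,.19),2.194),((.4945,.3625,.0843),2.194)])
E
```

```text
B [ 0.6504 -0.0433  0.086 ] [0.047  0.0475]
C [ 0.6413 -0.1673  0.086 ] [0.0471 0.0479]
363.58374176073414 78.62557667907902
[364.40963855  60.56626506] 83 [0.4854 0.3746] 126.0 0.017815533923698713
from [0.5196 0.267  0.2744] 2.1983
travel [0.46, 0.179, 0.422] twist 0.001 rows 5 
travel [0.0, -0.0, 0.529] twist 0.0 rows 4
```

{"method": "apply_moves", "body": {"targets": [{"claw": 0,"travel": [0.46,0.179,0.422],"twist": 0.001},{"claw": 0,"travel": [0.46,0.179,0.422],"twist": 0.001},{"claw": 0,"travel": [0.46,0.179,0.422],"twist": 0.001},{"claw": 0,"travel": [0.46,0.179,0.422],"twist": 0.001},{"claw": 0,"travel": [0.46,0.179,0.422],"twist": 0.001},{"claw": 0,"travel": [0.46,0.179,0.422],"twist": 0.001},{"claw": 0,"travel": [0.46,0.179,0.422],"twist": 0.001}]}}

```text
t: 36.65
ee_pos: [0.4948, 0.3631, 0.1916]
eef_rot: [1.431, 2.795, 0.001]
force: [-0.7, -0.7, 0.1]
gripper_width: 0.0428
grip_force: 0.0
```

```bash
python3 - <<'E'
from h import *
plan([((.4945,.3625,.0843),2.194)])
E
```

```text
from [0.4948 0.3631 0.1916] 2.1951
travel [-0.001, -0.003, 0.537] twist 0.0 rows 4
```

{"method": "apply_moves", "body": {"targets": [{"claw": 0,"travel": [-0.001,-0.003,0.2],"twist": 0},{"claw": 0,"travel": [-0.001,-0.003,0.35],"twist": 0},{"claw": 0,"travel": [-0.001,-0.003,0.48],"twist": 0},{"claw": 0,"travel": [-0.001,-0.003,0.535],"twist": 0},{"claw": 0,"travel": [-0.001,-0.003,0.535],"twist": 0},{"claw": 0,"travel": [-0.001,-0.003,0.535],"twist": 0}]}}

```text
t: 37.15
ee_pos: [0.4937, 0.364, 0.0851]
eef_rot: [1.429, 2.797, 0.001]
force: [-0.3, 0.8, -0.1]
gripper_width: 0.0429
grip_force: 0.0
```

{"method": "apply_moves", "body": {"targets": [{"claw": -1,"travel": [0,0,0],"twist": 0},{"claw": -1,"travel": [0,0,0],"twist": 0},{"claw": -1,"travel": [0,0,0],"twist": 0},{"claw": -1,"travel": [0,0,0],"twist": 0},{"claw": -1,"travel": [0,0,0],"twist": 0},{"claw": -1,"travel": [0,0,0],"twist": 0},{"claw": -1,"travel": [0,0,0],"twist": 0},{"claw": -1,"travel": [0,0,0],"twist": 0}]}}

```text
t: 37.82
ee_pos: [0.4931, 0.3647, 0.0842]
eef_rot: [1.427, 2.798, 0.002]
force: [2.5, 1.5, 2.6]
gripper_width: 0.0119
grip_force: 61.5
```

{"method": "apply_moves", "body": {"targets": [{"claw": -1,"travel": [0,0,0.03],"twist": 0},{"claw": -1,"travel": [0,0,0.06],"twist": 0},{"claw": -1,"travel": [0,0,0.06],"twist": 0},{"claw": -1,"travel": [0,0,0.06],"twist": 0}]}}

```text
t: 38.15
ee_pos: [0.4933, 0.3648, 0.0738]
eef_rot: [1.427, 2.797, 0.002]
force: [-3.5, -4.0, 19.9]
gripper_width: 0.0122
grip_force: 63.7
```

It's pushed fully in, so I'll turn one position, let it spring out, release and rise.

{"method": "apply_moves", "body": {"targets": [{"claw": -1,"travel": [0,0,0],"twist": 0.03},{"claw": -1,"travel": [0,0,0],"twist": 0.06},{"claw": -1,"travel": [0,0,0],"twist": 0.09},{"claw": -1,"travel": [0,0,0],"twist": 0.12},{"claw": -1,"travel": [0,0,0],"twist": 0.15},{"claw": -1,"travel": [0,0,0],"twist": 0.18},{"claw": -1,"travel": [0,0,0],"twist": 0.21},{"claw": -1,"travel": [0,0,0],"twist": 0.24},{"claw": -1,"travel": [0,0,0],"twist": 0.255},{"claw": -1,"travel": [0,0,0],"twist": 0.255}]}}

```text
t: 38.98
ee_pos: [0.4943, 0.3649, 0.0738]
eef_rot: [2.409, 2.015, 0.006]
force: [2.0, -0.8, 14.7]
gripper_width: 0.0123
grip_force: 63.1
```

{"method": "apply_moves", "body": {"targets": [{"claw": -1,"travel": [0,0,0],"twist": 0},{"claw": -1,"travel": [0,0,-0.03],"twist": 0},{"claw": -1,"travel": [0,0,-0.06],"twist": 0},{"claw": -1,"travel": [0,0,-0.06],"twist": 0},{"claw": -1,"travel": [0,0,-0.06],"twist": 0}]}}

```text
t: 39.4
ee_pos: [0.4942, 0.3648, 0.0846]
eef_rot: [2.406, 2.019, 0.005]
force: [7.0, 2.2, 1.4]
gripper_width: 0.0124
grip_force: 61.5
```

{"method": "apply_moves", "body": {"targets": [{"claw": 0,"travel": [0,0,0],"twist": 0},{"claw": 0,"travel": [0,0,0],"twist": 0},{"claw": 0,"travel": [0,0,0],"twist": 0},{"claw": 0,"travel": [0,0,0],"twist": 0},{"claw": 0,"travel": [0,0,0],"twist": 0},{"claw": 0,"travel": [0,0,-0.25],"twist": 0},{"claw": 0,"travel": [0,0,-0.5],"twist": 0},{"claw": 0,"travel": [0,0,-0.75],"twist": 0},{"claw": 0,"travel": [0,0,-0.75],"twist": 0},{"claw": 0,"travel": [0,0,-0.75],"twist": 0}]}}

```text
t: 40.23
ee_pos: [0.494, 0.3663, 0.2403]
eef_rot: [2.405, 2.02, 0.014]
force: [-0.1, 0.2, -0.4]
gripper_width: 0.0426
grip_force: 0.0
```

```bash
python3 - <<'E'
from h import *
s=snap('wrist');im=s['image'].astype(int);u,v=proj(s,(.4945,.3632,.104))
n,l,st,c=cv2.connectedComponentsWithStats(((im.min(2)>125)*255).astype(np.uint8))
for i in range(1,n):
    if 10<st[i,4]<400 and np.hypot(*(c[i]-[u,v]))<35:
        ys,xs=np.nonzero(l==i);P=np.array([ray(s,(x,y),.112)[:2] for x,y in zip(xs,ys)]);w,V=np.linalg.eigh(np.cov(P.T));d=V[:,1]
        print(c[i],st[i,4],P.mean(0).round(4),np.degrees(np.arctan2(d[1],d[0])).round(1),np.ptp((P-P.mean(0))@d))
t=snap('top')
for n,P in dict(B=(.649,-.043,.086),C=(.639,-.1675,.086),TA=(.46,-.367,.051),TB=(.598,-.364,.051)).items():
    c,d=ring(t,P);print(n,c.round(4),d.round(4))
cv2.imwrite('pics/final.png',cv2.convertScaleAbs(cv2.resize(t['image'][110:280,150:500,::-1],None,fx=2.2,fy=2.2),alpha=1.5))
E
```

```text
[322.79104478 178.50746269] 67 [0.496  0.3759] 80.0 0.017089180863253103
B [ 0.6505 -0.0433  0.086 ] [0.047  0.0475]
C [ 0.6413 -0.1673  0.086 ] [0.0473 0.0478]
TA [ 0.4623 -0.3676  0.051 ] [0.0475 0.0481]
TB [ 0.6001 -0.3636  0.051 ] [0.0472 0.0483]
```

View pics/final.png

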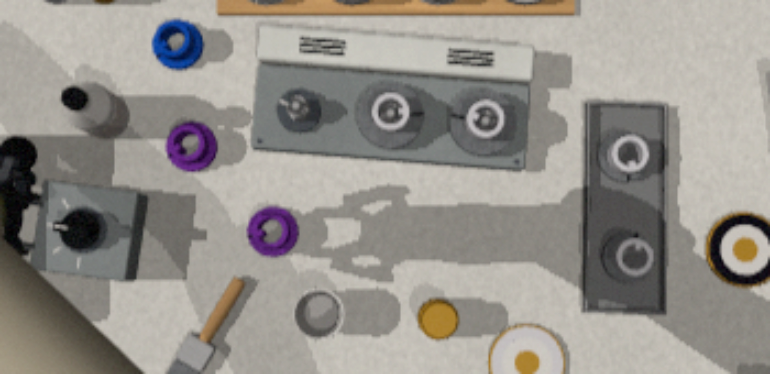

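The final view shows new wheels on two spindles at (390,112) and (486,118), worn wheels in the tray at (630,152) and (634,257), and the selector line turned 91.5° from off (slow run). I'm handing in.

```bash
python3 -c "
from plant import job
print(job.sign_off())"
```

```text
the job is handed in; nothing more can be done
None
```

I did the wheel change and handed it in, with no verdict shown: the two worn wheels are in the tray, both new wheels look fully home in the camera views, and the selector reads slow run (about 1.6 rad).

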